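# Turn over the thread roller's upper plate and load it

## Robot

A 6-joint arm with a two-finger parallel gripper is mounted at the origin on a cart in front of the work surface, level with it; the furniture and walls round the work are solid. World frame = base frame: x ahead of the robot, y to its left, z up, the work surface at z = 0. Lengths are in m, angles in rad, forces in N, time in s.
With the tool pointing down it reaches from about 0.275 to 0.875 m from the base axis. Payload 12.5 kg.
Tool frame: the origin (TCP) lies on the centre line of the jaws, within the pads' length; the fingertips stand 8 mm ahead of it and the grasp point (between the pads) lies 11 mm behind it; z points along the fingers, y is the direction in which the jaws open and shut (so a half turn about z gives the same grasp; the last joint's range is limited). The gripper opens to 85 mm and grips with 20 to 120 N. Pads are 22 mm wide; open, the fingers measure 114 mm over their backs; the gripper's body (76 mm by 85 mm) begins 54 mm behind the grasp point. The pads swing forward as they close: fully open they stand 13 mm farther back than shut.
Start: joints at [1.259, 0.351, 1.652, -0, 1.139, -0.085], TCP at [0.124, 0.536, 0.239] pointing down, gripper open.
Joint ranges: [-2.75, 2.75], [-0.79, 2.1], [0.01, 2.65], [-1.57, 4.71], [0.07, 3.14], [-2.87, 2.87]. Speed limits (rad/s): [2.22, 2.22, 2.79, 3.14, 3.14, 3.14].

## Interface

Orientations are given as a unit quaternion [x, y, z, w].
In Python, from cell import manip gives the robot as it stands.
- The arm moves only by the tool step_arm, never from a script. Its argument "commands" is a list of rows, each an object of numbers: "tx", "ty", "tz": the shift along the world's x, y, z in mm; "yaw": the turn about the world's z in rad; "fingers": the opening, from 0 (shut) to 1 (fully open). In form: [{"tx": .., "ty": .., "tz": .., "yaw": .., "fingers": ..}, ...]. A call has 1 to 10 rows; each row shifts and turns the pose as measured when the row begins; what a row does not reach is not made up. A row lasts 1/8 s, in which the tool goes at most 62.5 mm and 10.7 degrees, less where a joint would pass 70% of its speed; a pose out of reach is approached as far as the arm can. A call is refused whole if a number of a shift passes 62.5 or a number of a turn 0.188, either way. A call with a gripper value outside its range is refused whole. The fingers move at their own pace and stop on an object; the grip force is fixed at half the most. Time passes only in rows, so rows that do not move let the fingers close. It gives the time, the measured TCP pose, the force and the opening at its end, in the units of the state.
- manip.get_state(): the state, without advancing time (a new reading comes with each control period).
- manip.grab_frame(name): name is "side" or "top" or "wrist"; returns a dict with "color" (384x512x3 uint8, red, green, blue), "K" (3x3 intrinsics, pixels), "k1" (the pictures are not rectified: a ray, as slopes to the right and down, at radius r is drawn at 1 + k1 r^2 times it, then the intrinsics apply), "world_to_cam" (4x4, takes a point from world to camera coordinates); the wrist camera has in their place "hand_eye" (4x4, takes a point from camera to tool coordinates, whose origin is the TCP and whose axes are the flange's). Camera axes: x right, y up, looking along -z (the intrinsics and any distortion apply to the point x, -y, -z); pixel columns grow to the right and rows downward; lengths in m; the calibration is good to about 2 mm. A picture is of the moment at which its call begins: read the wrist's pose just before it. There is no depth.
- manip.close_job(): hands the job in, once; it reports no verdict.
Trained networks look in the newest picture that a camera, given by its name, has taken for a name from the list of things; names that differ only in an ending like _2 or _b are one class to them, and where a whole thing is asked for, a point or a joint stands for the part that bears it (a point fixed in the world has none). Each returns a list of dicts, best first, with "confidence" (0 to 1); they miss things now and then, are a little off and sometimes report something else, mostly with a low value. They report only what shows in the picture. A call takes as long as a camera call.
- manip.trace(camera, thing): "region" (384x512 bool, what is visible of it) and "location" ([row, column] as shares, 0 to 1, of the picture: columns of its width, rows of its height, amid what is visible of it).
- manip.tip_of(camera, thing): "location" ([row, column] as shares, 0 to 1, of the picture: columns of its width, rows of its height: a listed point, or the origin of a listed thing).
The state is a dict: "clock": time; "joints": joint angles; "joint_vel": joint speeds; "tau": joint torques, N m; "tcp_pos": TCP position; "ee_rot": TCP orientation; "contact_force": force on the tool from outside, world axes, zero at the start; "moment": the same for the moment, N m; "grip_width": finger opening in m.
Only numpy, scipy, OpenCV 4.12 (cv2) and the standard library are available. Lean on these libraries where they do the work, as an engineer would, in place of code of your own. Each camera call takes 0.05 s, during which the arm holds its last target.

## Task

The upper plate of the thread roller lies paper side up on the stone slab, too wide to grip as it lies. Slide it out over the slab edge that faces the roller until you can take it by the overhanging lip, turn it over, lay it paper side down on the roller's rails from the open end, and push it fully home between the guides against the end stop. Handle it gently, neither letting it fall nor ramming it, and leave the other things where they are.

Things in the scene. Friction and masses are not known exactly. Their poses are not given: they have to be found in the camera images.
- plate: Loose flat board 130 (x) x 110 (y) x 5 mm, about 0.11 kg, wider than a gripper opens both ways. One face is white paper with a narrow black border, the other face and the edges bare black. Origin at its centre; +z points out of the papered face (up at the start). It lies wholly on the slab and slides on it; its -x edge faces the roller, within 0.25 rad of parallel to the slab edge.
- slab: Fixed stone slab at the right, 220 (x) x 190 (y) x 80 mm high including four rubber feet 14 mm high; flat top 80 mm over the table. Origin at the centre of its underside. Its -x side faces the roller across a free gap of 0.2 m or more; +x points away from the roller.
- slab_edge (a point): Middle of the slab's top edge that faces the roller (at x = -110, y = 0, z = 80 mm of the slab). Same axes as the slab.
- roller: Fixed grey bench unit at the left, 130 (x) x 150 (y) mm. Origin at the centre of its underside; open end at -x, facing the slab; +x points from there to the end stop. Paper-faced deck 75 mm over the table; along each side a steel rail 10 mm wide, its top 78.2 mm over the table, carries the plate. A rigid end stop, face at x = +55 mm, top 91 mm over the table, closes the far end.
- roller_seat (a point): Where the plate's centre belongs when home: x = -10 mm of the roller, midway between the guides, 80.7 mm over the table; same axes as the roller. Home, the plate lies flat on both rails, its inner edge touches the end stop and its outer edge stands 10 mm out past the open end.
- roller_mouth (a point): Middle of the roller's open end at rail-top height (x = -65, y = 0, z = 78.2 mm of the roller), same axes. Outside the rails stand side guides, inner faces 113 mm apart (3 mm more than the plate's width), tops 87 mm over the table; for the 25 mm next to the open end they flare outwards to about 130 mm. Nothing stands across the open end.
- spatula: Bystander: steel spatula with a wooden handle, 192 mm long, 13 mm high, loose on the table in front of the gap. Leave it.
- brush: Bystander: flat brush with a wooden handle, 160 mm long, 11 mm high, loose on the table at the front left. Leave it.
- dish: Bystander: round steel dish, 117 mm across and 17 mm high, loose on the table behind the gap. Leave it.
- tin_open: Bystander: round white tin, 57 mm across and 38 mm high, loose on the table in front of the slab. Leave it.

How it is judged:
On the way:
1. the plate lies out over the slab edge that faces the roller, still paper side up: its centre is within 55 mm of the edge, so that about 10 mm or more overhangs (x of plate in the frame of slab_edge below 0.055 m and angle between plate's own z axis and vertical below 0.15 rad and contact force between plate and slab above 0.1 N), for 0.1 s.
At the end, for the whole second after the job is handed in: The plate lies paper side down, flat (within 0.06 rad) on the roller's rails between the guides and against the end stop: its centre within 4 mm of the seat along and across the roller and 2.5 mm in height, square to the roller within 0.05 rad, at rest and let go (angle between plate's own z axis and vertical above 3.08 rad and x of plate in the frame of roller_seat between -0.004 and 0.004 m and y of plate in the frame of roller_seat between -0.004 and 0.004 m and z of plate in the frame of roller_seat between -0.0025 and 0.0025 m and angle between the x axis of plate and the x axis of roller, either way round below 0.05 rad and linear speed of plate below 0.01 m/s); the robot touches nothing.
It fails at once if the plate falls beside the slab or the roller (its centre lower than 50 mm over the table) (height (world z) of plate below 0.05 m).
It fails at once if the plate is rammed into the roller (over 40 N between them) (contact force between plate and roller above 40 N).
It fails at once if the plate drops onto the roller (faster than 0.5 m/s as it meets the rails) instead of being laid down (horizontal distance between plate and roller_seat below 0.1 m and z of plate in the frame of roller_seat below 0.03 m and linear speed of plate above 0.5 m/s).
It fails at once if the spatula, brush, dish or tin is moved more than 30 mm (distance of any of spatula, brush, dish, tin_open from where it was at the start of the episode above 0.03 m).
It also fails if it takes over 72 s, if anything falls off the work surface, if the arm or the gripper's body presses on something with over 40 N, if the wrist force passes 120 N, or if a joint passes its speed limit or range.

## Working session

There is one attempt and no reset: what is moved stays moved. The work goes in short steps, Python scripts to look and compute and a tool call to move; the robot and the scene stay as the last step left them, time stands still between calls to the robot, and variables do not carry over. Pictures are saved under pics/ and viewed, and the job is handed in when it is done.

Besides the shell and the picture viewer there is one more tool, called after "Request:" by a JSON object that holds its "method" and its "body", one argument or row to a line. step_arm: Moves the arm, as the interface text tells. Its arguments: {"type":"object","properties":{"commands":{"type":"array","items":{"type":"object","properties":{"tx":{"type":"number"},"ty":{"type":"number"},"tz":{"type":"number"},"yaw":{"type":"number"},"fingers":{"type":"number"}}}}},"required":["commands"]}

```bash
ls; mkdir -p pics; cat > h.py <<'E'
from cell import manip
import numpy as np, cv2, sys
from scipy.spatial.transform import Rotation as R
def grab(n,fn=None):
    s=manip.get_state(); f=manip.grab_frame(n)
    if fn: cv2.imwrite('pics/'+fn+'.png',cv2.cvtColor(f['color'],cv2.COLOR_RGB2BGR))
    if n=='wrist':
        T=np.eye(4);T[:3,:3]=R.from_quat(s['ee_rot']).as_matrix();T[:3,3]=s['tcp_pos']
        f['c2w']=T@np.array(f['hand_eye'])
    else: f['c2w']=np.linalg.inv(np.array(f['world_to_cam']))
    f['K']=np.array(f['K']); return f
def ray(f,u,v):
    K=f['K'];x=(u-K[0,2])/K[0,0];y=(v-K[1,2])/K[1,1]
    p=cv2.undistortPoints(np.array([[[u,v]]],float),K,np.array([f['k1'],0,0,0,0.]))[0,0]
    d=f['c2w'][:3,:3]@np.array([p[0],-p[1],-1.]); return f['c2w'][:3,3],d
def atz(f,u,v,z):
    o,d=ray(f,u,v); return o+d*(z-o[2])/d[2]
def proj(f,P):
    c=np.linalg.inv(f['c2w'])@np.r_[P,1]; x=c[0]/-c[2];y=-c[1]/-c[2];r=x*x+y*y;g=1+f['k1']*r
    return f['K'][0,0]*x*g+f['K'][0,2],f['K'][1,1]*y*g+f['K'][1,2]
def st():
    s=manip.get_state(); print(round(s['clock'],2),np.round(s['tcp_pos'],4),np.round(R.from_quat(s['ee_rot']).as_matrix(),3).tolist(),'F',np.round(s['contact_force'],2),'w',round(s['grip_width'],4),'q',np.round(s['joints'],2))
E
python3 - <<'E'
from h import *
st()
for n in['top','side','wrist']:
    f=grab(n,n+'0'); print(n,f['K'].tolist(),f['k1'],np.round(f['c2w'],3).tolist())
    for t in['plate','slab','slab_edge','roller','roller_seat','roller_mouth','dish','spatula','brush','tin_open']:
        try:
            r=manip.tip_of(n,t); print(t,[(round(q['location'][1]*512,1),round(q['location'][0]*384,1),round(q['confidence'],2)) for q in r[:2]])
        except Exception as e: print(t,e)
E
```

```text
pics
0.0 [0.1235 0.5356 0.2387] [[-0.974, 0.225, -0.0], [0.225, 0.974, -0.001], [0.0, -0.001, -1.0]] F [-0.46 -0.24  0.59] w 0.0852 q [ 1.26  0.35  1.65  0.    1.14 -0.08]
top [[379.45822288779783, 0.0, 253.42201022167913], [0.0, 379.45822288779783, 191.71428917055695], [0.0, 0.0, 1.0]] -0.07311465541159179 [[-0.017, 0.998, -0.064, 0.512], [-1.0, -0.017, -0.004, -0.01], [-0.005, 0.064, 0.998, 1.094], [0.0, 0.0, 0.0, 1.0]]
plate [(336.3, 191.6, 0.95)]
slab [(195.0, 186.4, 0.74)]
slab_edge [(299.9, 194.8, 0.8)]
roller [(176.9, 193.6, 0.95)]
roller_seat [(177.2, 189.2, 0.58)]
roller_mouth [(196.9, 184.5, 0.56)]
dish [(241.5, 134.8, 0.94), (340.4, 263.1, 0.19)]
spatula [(264.4, 253.7, 0.61)]
brush [(158.2, 262.7, 0.88), (341.2, 265.5, 0.4)]
tin_open [(338.8, 263.0, 0.7)]
side [[391.7236108887285, 0.0, 262.9559645482038], [0.0, 391.7236108887285, 194.42423666715578], [0.0, 0.0, 1.0]] -0.11275528990219173 [[0.999, 0.026, -0.048, 0.538], [-0.053, 0.658, -0.751, -0.79], [0.012, 0.753, 0.658, 0.783], [0.0, 0.0, 0.0, 1.0]]
plate [(263.0, 266.4, 0.62), (318.6, 207.4, 0.24)]
slab [(257.1, 286.6, 0.62)]
slab_edge [(253.8, 231.7, 0.78)]
roller [(258.7, 169.3, 0.68)]
roller_seat [(256.3, 154.8, 0.63)]
roller_mouth [(261.7, 164.9, 0.66)]
dish [(320.4, 212.0, 0.84)]
spatula [(195.4, 231.6, 0.5), (259.3, 165.1, 0.45)]
brush [(196.0, 165.2, 0.48)]
tin_open [(179.4, 299.7, 0.58)]
wrist [[345.33405691691803, 0.0, 252.47017402721372], [0.0, 345.33405691691803, 186.2716783617507], [0.0, 0.0, 1.0]] -0.02795340871092011 [[0.225, -0.924, -0.309, 0.045], [0.974, 0.213, 0.072, 0.554], [-0.001, -0.318, 0.948, 0.374], [0.0, 0.0, 0.0, 1.0]]
plate []
slab []
slab_edge []
roller []
roller_seat []
roller_mouth []
dish []
spatula []
brush []
tin_open []
```

```bash
python3 - <<'E'
import cv2
for n in['top','side']:
    i=cv2.imread(f'pics/{n}0.png'); cv2.imwrite(f'pics/{n}0b.png',cv2.resize(i[100:350,110:410] if n=='top' else i[130:350,130:400],None,fx=2.6,fy=2.4,interpolation=cv2.INTER_CUBIC))
E
```

```text
(no output)
```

View pics/top0.png

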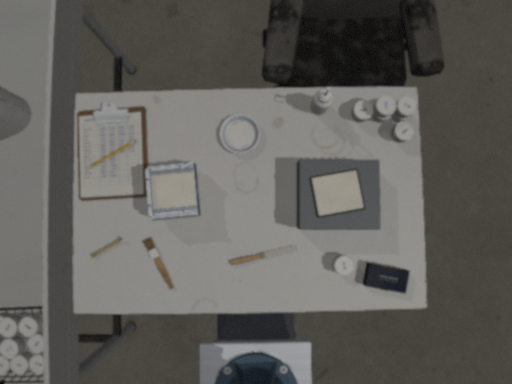

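View pics/side0.png

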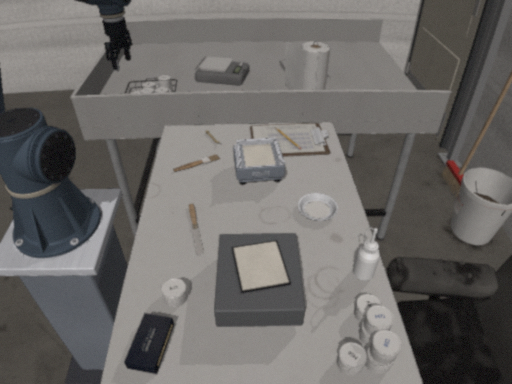

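```bash
python3 - <<'E'
from h import *
f=grab('top','top1')
fs=grab('side')
def mask(n,t):
    r=manip.trace(n,t)
    return r[0]['region'].astype(np.uint8) if r else None
for t,z in [('slab',.08),('plate',.085),('roller',.087),('dish',.017),('tin_open',.038),('spatula',.008)]:
    m=mask('top',t)
    if m is None: print(t,None); continue
    c=max(cv2.findContours(m,0,1)[0],key=cv2.contourArea)
    b=cv2.boxPoints(cv2.minAreaRect(c))
    P=np.array([atz(f,u,v,z)[:2] for u,v in b])
    print(t,m.sum(),np.round(P*1000).tolist(),'mean',np.round(P.mean(0)*1000,1),[round(float(np.linalg.norm(P[i]-P[(i+1)%4]))*1000) for i in range(4)],[round(float(np.arctan2(*(P[(i+1)%4]-P[i])[::-1])),3) for i in range(2)])
i=cv2.imread('pics/top1.png')
cv2.imwrite('pics/c1.png',cv2.resize(i[150:240,290:390],None,fx=6,fy=6,interpolation=cv2.INTER_CUBIC))
cv2.imwrite('pics/c2.png',cv2.resize(i[150:230,130:215],None,fx=7,fy=7,interpolation=cv2.INTER_CUBIC))
E
```

```text
slab 3900 [[663.0, -125.0], [660.0, -351.0], [471.0, -344.0], [476.0, -121.0]] mean [ 567.5 -235.2] [226, 189, 223, 188] [-1.586, 3.103]
plate 1949 [[615.0, -157.0], [636.0, -286.0], [527.0, -302.0], [506.0, -174.0]] mean [ 571.  -229.9] [130, 110, 130, 110] [-1.407, -2.995]
roller 2770 [[654.0, 286.0], [663.0, 148.0], [515.0, 136.0], [506.0, 272.0]] mean [584.6 210.4] [138, 149, 137, 149] [-1.504, -3.062]
dish 1313 [[811.0, 87.0], [809.0, -29.0], [692.0, -27.0], [694.0, 88.0]] mean [751.6  29.8] [116, 117, 115, 117] [-1.59, 3.123]
tin_open 368 [[400.0, -221.0], [399.0, -280.0], [344.0, -278.0], [345.0, -220.0]] mean [ 372.1 -249.5] [59, 55, 59, 55] [-1.593, 3.115]
spatula 356 [[390.0, 63.0], [429.0, -121.0], [413.0, -124.0], [373.0, 60.0]] mean [401.2 -30.5] [188, 17, 188, 17] [-1.359, -2.932]
```

View pics/c1.png

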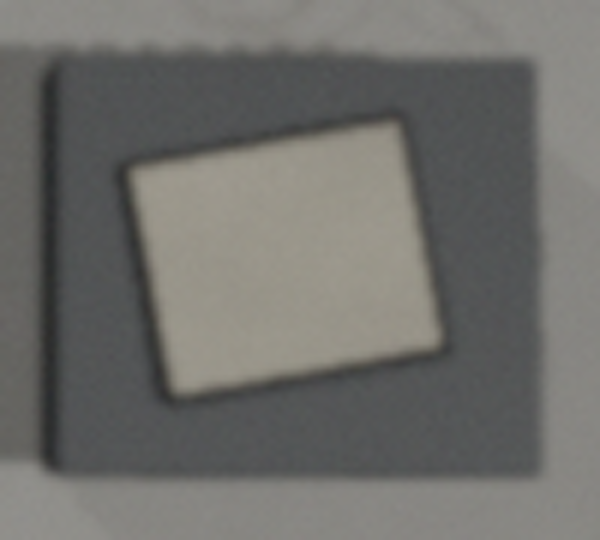

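View pics/c2.png

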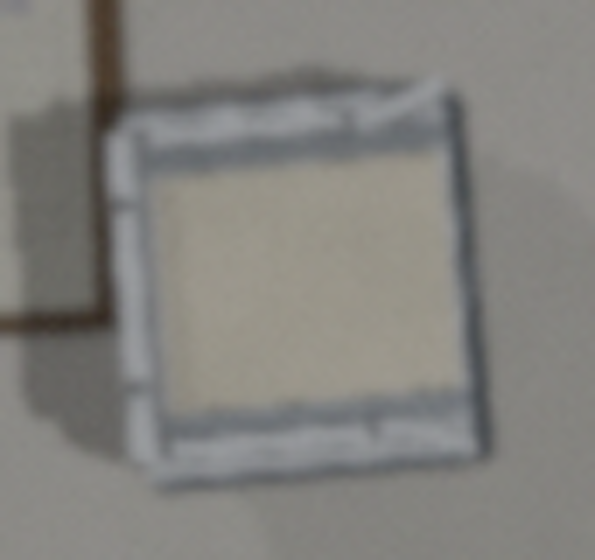

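Request:
{"method": "step_arm", "body": {
  "commands": [
    {"tx": 32,"ty": -53,"yaw": -0.075,"fingers": 1},
    {"tx": 32,"ty": -53,"yaw": -0.075,"fingers": 1},
    {"tx": 32,"ty": -53,"yaw": -0.075,"fingers": 1},
    {"tx": 32,"ty": -53,"yaw": -0.075,"fingers": 1},
    {"tx": 32,"ty": -53,"yaw": -0.075,"fingers": 1},
    {"tx": 32,"ty": -53,"yaw": -0.075,"fingers": 1},
    {"tx": 32,"ty": -53,"yaw": -0.075,"fingers": 1},
    {"tx": 32,"ty": -53,"yaw": -0.075,"fingers": 1},
    {"tx": 32,"ty": -53,"yaw": -0.075,"fingers": 1},
    {"tx": 32,"ty": -53,"yaw": -0.075,"fingers": 1}
  ]
}}

```text
$.commands[0]: bad value
```

Request:
{"method": "step_arm", "body": {
  "commands": [
    {"tx": 30,"ty": -50,"tz": 0,"yaw": -0.075,"fingers": 1.0},
    {"tx": 30,"ty": -50,"tz": 0,"yaw": -0.075,"fingers": 1.0},
    {"tx": 30,"ty": -50,"tz": 0,"yaw": -0.075,"fingers": 1.0},
    {"tx": 30,"ty": -50,"tz": 0,"yaw": -0.075,"fingers": 1.0},
    {"tx": 30,"ty": -50,"tz": 0,"yaw": -0.075,"fingers": 1.0},
    {"tx": 30,"ty": -50,"tz": 0,"yaw": -0.075,"fingers": 1.0},
    {"tx": 30,"ty": -50,"tz": 0,"yaw": -0.075,"fingers": 1.0},
    {"tx": 30,"ty": -50,"tz": 0,"yaw": -0.075,"fingers": 1.0},
    {"tx": 30,"ty": -50,"tz": 0,"yaw": -0.075,"fingers": 1.0},
    {"tx": 30,"ty": -50,"tz": 0,"yaw": -0.075,"fingers": 1.0}
  ]
}}

```text
clock: 3.3
tcp_pos: [0.4294, 0.022, 0.241]
ee_rot: [0.477, 0.879, 0.003, 0.003]
contact_force: [0.9, 1.6, 0.9]
grip_width: 0.0854
```

Request:
{"method": "step_arm", "body": {
  "commands": [
    {"tx": 20,"ty": -50,"tz": 0,"yaw": -0.06,"fingers": 1.0},
    {"tx": 20,"ty": -50,"tz": 0,"yaw": -0.06,"fingers": 1.0},
    {"tx": 20,"ty": -50,"tz": 0,"yaw": -0.06,"fingers": 1.0},
    {"tx": 20,"ty": -50,"tz": 0,"yaw": -0.06,"fingers": 1.0},
    {"tx": 20,"ty": -50,"tz": 0,"yaw": -0.06,"fingers": 1.0},
    {"tx": 20,"ty": -50,"tz": 0,"yaw": -0.06,"fingers": 1.0},
    {"tx": 20,"ty": -20,"tz": 0,"yaw": -0.06,"fingers": 1.0},
    {"tx": 0,"ty": 0,"tz": 0,"yaw": 0,"fingers": 1.0}
  ]
}}

```text
clock: 4.3
tcp_pos: [0.5733, -0.3138, 0.2405]
ee_rot: [0.658, 0.753, 0.002, 0.005]
contact_force: [0.1, 0.2, 0.2]
grip_width: 0.0858
```

```bash
python3 - <<'E'
from h import *
st(); f=grab('wrist','w1'); print(np.round(f['c2w'],3).tolist())
for P in [(.527,-.302,.085),(.636,-.286,.085),(.506,-.174,.085),(.615,-.157,.085),(.663,-.125,.08),(.474,-.125,.08)]: print(P,np.round(proj(f,P)))
E
```

```text
4.3 [ 0.5733 -0.3138  0.2405] [[-0.135, 0.991, 0.01], [0.991, 0.135, -0.003], [-0.004, 0.009, -1.0]] F [0.07 0.25 0.24] w 0.0858 q [-0.57  0.53  1.37  0.    1.23 -0.71]
[[0.991, -0.125, -0.052, 0.562], [0.135, 0.938, 0.319, -0.233], [0.009, -0.323, 0.946, 0.375], [0.0, 0.0, 0.0, 1.0]]
(0.527, -0.302, 0.085) [198. 148.]
(0.636, -0.286, 0.085) [327. 146.]
(0.506, -0.174, 0.085) [185. -24.]
(0.615, -0.157, 0.085) [334. -27.]
(0.663, -0.125, 0.08) [405. -63.]
(0.474, -0.125, 0.08) [ 147. -105.]
```

View pics/w1.png

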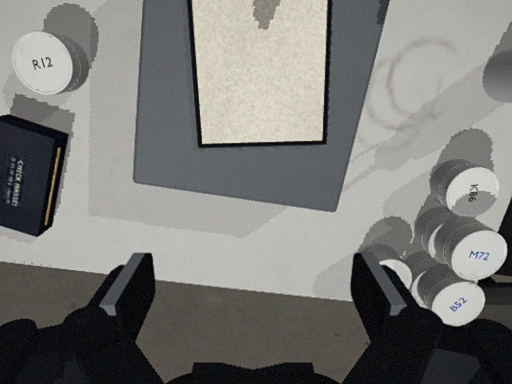

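```bash
python3 - <<'E'
from h import *
f=grab('wrist')
a=atz(f,135,181,.08);b=atz(f,335,211,.08);print(a,b,np.linalg.norm(a-b),np.arctan2(*(b-a)[:2][::-1]))
a=atz(f,201,147,.085);b=atz(f,326,143,.085);print(a,b,np.linalg.norm(a-b),np.arctan2(*(b-a)[:2][::-1]))
i=cv2.imread('pics/top1.png')
f=grab('top')
for u,v in[(299.6,160),(299.6,229),(379,160),(380,229)]: print(atz(f,u,v,.08))
E
```

```text
[ 0.47204899 -0.34056742  0.08      ] [ 0.65640683 -0.34526913  0.08      ] 0.18441778396909533 -0.02549764905991016
[ 0.5286005  -0.30057146  0.085     ] [ 0.63380202 -0.28278731  0.085     ] 0.10669412849299889 0.16746510196500983
[ 0.66060567 -0.13219727  0.08      ]
[ 0.47542945 -0.12761702  0.08      ]
[ 0.65738813 -0.34828812  0.08      ]
[ 0.47106423 -0.34390819  0.08      ]
```

Request:
{"method": "step_arm", "body": {
  "commands": [
    {"tx": 11,"ty": -2,"tz": -50,"yaw": 0,"fingers": 1.0},
    {"tx": 0,"ty": 0,"tz": -50,"yaw": 0,"fingers": 1.0},
    {"tx": 0,"ty": 0,"tz": -40,"yaw": 0,"fingers": 1.0},
    {"tx": 0,"ty": 0,"tz": 0,"yaw": 0,"fingers": 1.0}
  ]
}}

```text
clock: 4.95
tcp_pos: [0.5831, -0.3105, 0.1007]
ee_rot: [0.655, 0.756, 0.002, 0.006]
contact_force: [0.3, 0.8, 1.3]
grip_width: 0.0853
```

Request:
{"method": "step_arm", "body": {
  "commands": [
    {"tx": 0,"ty": 0,"tz": -8,"yaw": 0.02,"fingers": 1.0},
    {"tx": 0,"ty": 0,"tz": -3,"yaw": 0,"fingers": 1.0},
    {"tx": 0,"ty": 0,"tz": 0,"yaw": 0,"fingers": 1.0}
  ]
}}

```text
clock: 5.32
tcp_pos: [0.5848, -0.311, 0.0943]
ee_rot: [0.646, 0.763, 0.003, 0.009]
contact_force: [1.0, -0.2, 0.5]
grip_width: 0.085
```

Request:
{"method": "step_arm", "body": {
  "commands": [
    {"tx": 0,"ty": 0,"tz": -3,"yaw": 0,"fingers": 1.0},
    {"tx": 0,"ty": 0,"tz": -2,"yaw": 0,"fingers": 1.0},
    {"tx": 0,"ty": 0,"tz": 0,"yaw": 0,"fingers": 1.0}
  ]
}}

```text
clock: 5.7
tcp_pos: [0.5853, -0.3114, 0.0903]
ee_rot: [0.646, 0.763, 0.003, 0.01]
contact_force: [0.5, 0.5, -0.1]
grip_width: 0.0854
```

Request:
{"method": "step_arm", "body": {
  "commands": [
    {"tx": 0,"ty": 0,"tz": -4,"yaw": 0,"fingers": 1.0},
    {"tx": 0,"ty": 0,"tz": -3,"yaw": 0,"fingers": 1.0}
  ]
}}

```text
clock: 5.95
tcp_pos: [0.5853, -0.3114, 0.083]
ee_rot: [0.646, 0.763, 0.003, 0.01]
contact_force: [-0.2, -0.3, 0.3]
grip_width: 0.0855
```

Request:
{"method": "step_arm", "body": {
  "commands": [
    {"tx": 0,"ty": 0,"tz": -3,"yaw": 0,"fingers": 1.0},
    {"tx": 0,"ty": 0,"tz": -2,"yaw": 0,"fingers": 1.0}
  ]
}}

```text
clock: 6.2
tcp_pos: [0.5852, -0.3113, 0.0774]
ee_rot: [0.646, 0.763, 0.003, 0.01]
contact_force: [-0.4, -0.5, -0.1]
grip_width: 0.0852
```

```bash
python3 - <<'E'
from h import *
st(); f=grab('wrist','w2')
E
```

```text
6.2 [ 0.5852 -0.3113  0.0774] [[-0.165, 0.986, 0.02], [0.986, 0.165, -0.008], [-0.012, 0.018, -1.0]] F [-0.41 -0.51 -0.14] w 0.0852 q [-0.56  0.73  1.47  0.    0.93 -0.73]
```

View pics/w2.png

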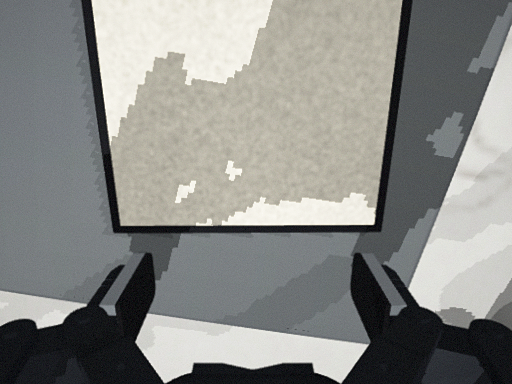

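Request:
{"method": "step_arm", "body": {
  "commands": [
    {"tx": 0,"ty": 4,"tz": -1.5,"yaw": 0,"fingers": 1.0},
    {"tx": -1,"ty": 6,"tz": 0,"yaw": 0,"fingers": 1.0},
    {"tx": -1,"ty": 7,"tz": 0,"yaw": -0.02,"fingers": 1.0},
    {"tx": -1,"ty": 7,"tz": 0,"yaw": -0.03,"fingers": 1.0},
    {"tx": -1,"ty": 7,"tz": 0,"yaw": -0.03,"fingers": 1.0},
    {"tx": -1,"ty": 7,"tz": 0,"yaw": -0.03,"fingers": 1.0},
    {"tx": 0,"ty": 7,"tz": 0,"yaw": -0.03,"fingers": 1.0}
  ]
}}

```text
clock: 7.12
tcp_pos: [0.5796, -0.2629, 0.0758]
ee_rot: [0.701, 0.713, 0.002, 0.01]
contact_force: [0.1, -0.8, 0.1]
grip_width: 0.0855
```

```bash
python3 - <<'E'
from h import *
st(); f=grab('wrist','w3')
E
```

```text
7.12 [ 0.5796 -0.2629  0.0758] [[-0.018, 1.0, 0.018], [1.0, 0.018, -0.011], [-0.012, 0.018, -1.0]] F [ 0.09 -0.85  0.06] w 0.0855 q [-0.5   0.69  1.55 -0.    0.88 -0.52]
```

View pics/w3.png

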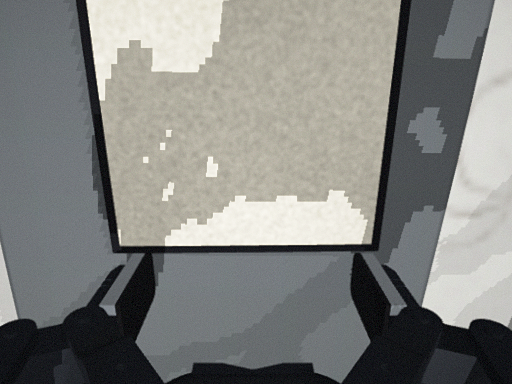

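Request:
{"method": "step_arm", "body": {
  "commands": [
    {"tx": 0,"ty": 7,"tz": 0,"yaw": -0.02,"fingers": 1.0},
    {"tx": 0,"ty": 7,"tz": 0,"yaw": -0.02,"fingers": 1.0},
    {"tx": 0,"ty": 3,"tz": 0,"yaw": 0,"fingers": 1.0},
    {"tx": 0,"ty": 0,"tz": 0,"yaw": 0,"fingers": 1.0}
  ]
}}

```text
clock: 7.68
tcp_pos: [0.5796, -0.2433, 0.0758]
ee_rot: [0.716, 0.698, 0.002, 0.01]
contact_force: [-0.6, 0.3, 0.3]
grip_width: 0.0853
```

```bash
python3 - <<'E'
from h import *
st(); f=grab('wrist','w4'); f2=grab('top','top4')
i=cv2.imread('pics/top4.png'); cv2.imwrite('pics/c4.png',cv2.resize(i[140:250,270:390],None,fx=5,fy=5,interpolation=cv2.INTER_CUBIC))
E
```

```text
7.67 [ 0.5796 -0.2433  0.0758] [[0.025, 1.0, 0.017], [1.0, -0.025, -0.011], [-0.011, 0.017, -1.0]] F [-0.6   0.27  0.3 ] w 0.0853 q [-0.47  0.68  1.57 -0.    0.87 -0.44]
```

View pics/w4.png

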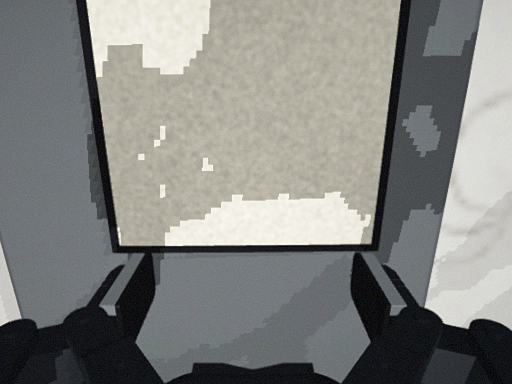

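View pics/c4.png

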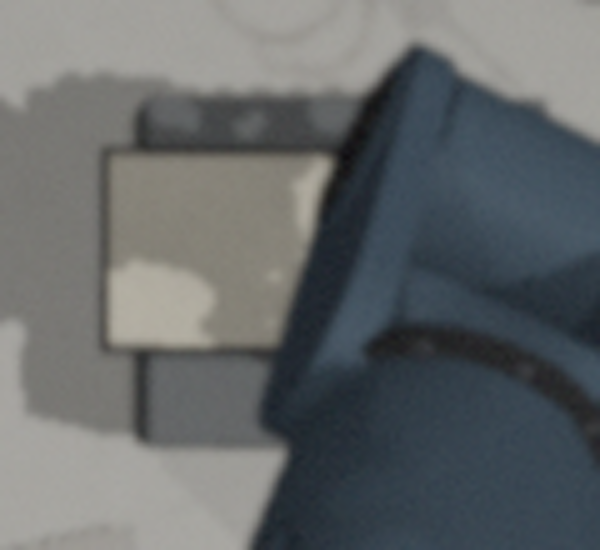

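```bash
python3 - <<'E'
from h import *
f=grab('top')
for u,v,z in[(290.4,169.8,.085),(290.8,210.2,.085),(299.4,165,.08),(299.4,222,.08)]: print(np.round(atz(f,u,v,z),4))
E
```

```text
[ 0.6338 -0.1063  0.085 ]
[ 0.5258 -0.1048  0.085 ]
[ 0.647  -0.1313  0.08  ]
[ 0.494  -0.1275  0.08  ]
```

Request:
{"method": "step_arm", "body": {
  "commands": [
    {"tx": 0,"ty": -8,"tz": 2,"yaw": 0,"fingers": 1.0},
    {"tx": 0,"ty": 0,"tz": 50,"yaw": 0,"fingers": 1.0},
    {"tx": 0,"ty": 22,"tz": 50,"yaw": -0.175,"fingers": 1.0},
    {"tx": 0,"ty": 24,"tz": 0,"yaw": -0.175,"fingers": 1.0},
    {"tx": 0,"ty": 24,"tz": 0,"yaw": -0.175,"fingers": 1.0},
    {"tx": 0,"ty": 24,"tz": 0,"yaw": -0.175,"fingers": 1.0},
    {"tx": 0,"ty": 24,"tz": 0,"yaw": -0.175,"fingers": 1.0},
    {"tx": 0,"ty": 24,"tz": 0,"yaw": -0.175,"fingers": 1.0},
    {"tx": 0,"ty": 24,"tz": 0,"yaw": -0.175,"fingers": 1.0},
    {"tx": 0,"ty": 22,"tz": -20,"yaw": -0.175,"fingers": 1.0}
  ]
}}

```text
clock: 9.07
tcp_pos: [0.5803, -0.0658, 0.1638]
ee_rot: [0.999, 0.047, -0.002, 0.011]
contact_force: [-0.0, -0.9, -0.1]
grip_width: 0.0856
```

```bash
python3 - <<'E'
from h import *
st(); f=grab('wrist','w5'); f2=grab('side','s5')
i=cv2.imread('pics/s5.png'); cv2.imwrite('pics/s5c.png',cv2.resize(i[130:340,150:400],None,fx=2.8,fy=2.8,interpolation=cv2.INTER_CUBIC))
E
```

```text
9.07 [ 0.5803 -0.0658  0.1638] [[0.995, 0.095, -0.002], [0.095, -0.995, -0.022], [-0.004, 0.021, -1.0]] F [-0.03 -0.93 -0.14] w 0.0856 q [-0.18  0.5   1.63 -0.03  1.01  1.31]
```

View pics/w5.png

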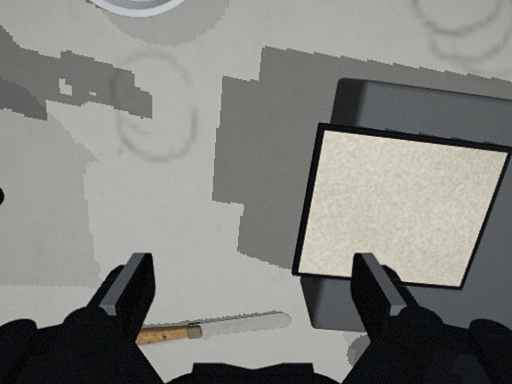

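View pics/s5c.png

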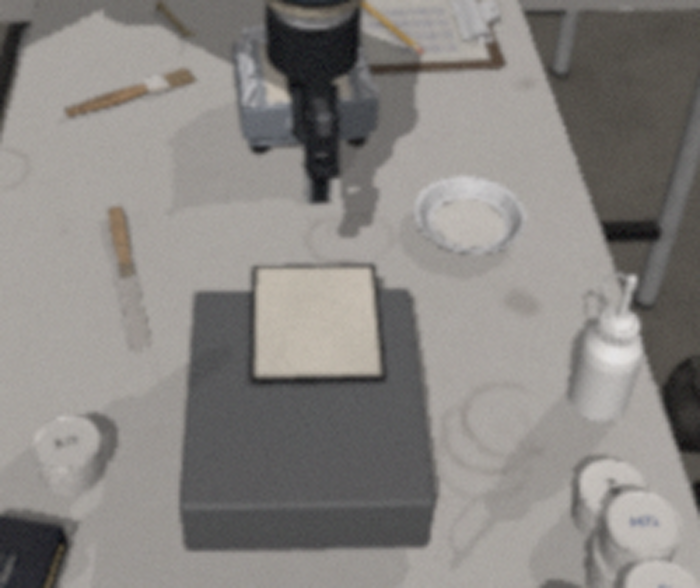

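Request:
{"method": "step_arm", "body": {
  "commands": [
    {"tx": 0,"ty": 9,"tz": -30,"yaw": -0.11,"fingers": 1.0},
    {"tx": 0,"ty": 0,"tz": -30,"yaw": 0,"fingers": 1.0},
    {"tx": 0,"ty": 0,"tz": -5,"yaw": 0,"fingers": 1.0},
    {"tx": 0,"ty": 0,"tz": 0,"yaw": 0,"fingers": 1.0}
  ]
}}

```text
clock: 9.68
tcp_pos: [0.5806, -0.059, 0.0977]
ee_rot: [1.0, -0.001, -0.003, 0.01]
contact_force: [0.8, 0.8, -0.6]
grip_width: 0.0858
```

```bash
python3 - <<'E'
from h import *
st(); f=grab('wrist','w6')
E
```

```text
9.68 [ 0.5806 -0.059   0.0977] [[1.0, -0.002, -0.006], [-0.002, -1.0, -0.021], [-0.006, 0.021, -1.0]] F [ 0.8   0.83 -0.61] w 0.0858 q [-0.17  0.59  1.67 -0.03  0.89  1.42]
```

View pics/w6.png

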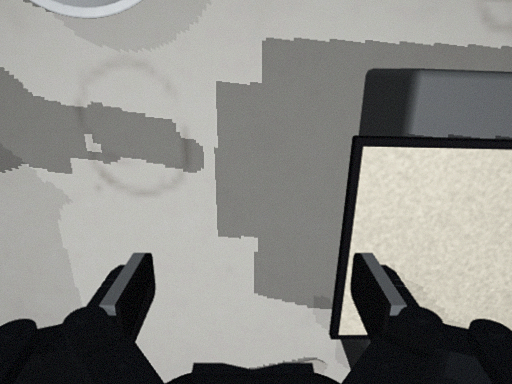

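Request:
{"method": "step_arm", "body": {
  "commands": [
    {"tx": 0,"ty": 2,"tz": -6,"yaw": 0,"fingers": 1.0},
    {"tx": 0,"ty": 0,"tz": -6,"yaw": 0,"fingers": 1.0},
    {"tx": 0,"ty": 0,"tz": -4,"yaw": 0,"fingers": 1.0},
    {"tx": 0,"ty": 0,"tz": -3,"yaw": 0,"fingers": 1.0}
  ]
}}

```text
clock: 10.22
tcp_pos: [0.5817, -0.0573, 0.08]
ee_rot: [1.0, -0.001, -0.001, 0.011]
contact_force: [-0.9, 0.3, 0.9]
grip_width: 0.0854
```

Request:
{"method": "step_arm", "body": {
  "commands": [
    {"tx": 0,"ty": 0,"tz": -3,"yaw": 0,"fingers": 1.0},
    {"tx": 0,"ty": 0,"tz": -3,"yaw": 0,"fingers": 1.0},
    {"tx": 0,"ty": 0,"tz": 0,"yaw": 0,"fingers": 1.0}
  ]
}}

```text
clock: 10.6
tcp_pos: [0.5819, -0.0569, 0.0737]
ee_rot: [1.0, -0.001, -0.001, 0.01]
contact_force: [-0.8, 1.1, 1.8]
grip_width: 0.0854
```

```bash
cat > look.py <<'E'
from h import *
t=sys.argv[1]; st(); grab('wrist','w'+t); grab('side','s'+t)
a=cv2.imread(f'pics/w{t}.png'); b=cv2.imread(f'pics/s{t}.png')
x,y=(int(v) for v in (sys.argv[2:4] if len(sys.argv)>3 else (190,180)))
b=cv2.resize(b[y:y+128,x:x+128],(384,384),interpolation=cv2.INTER_CUBIC)
cv2.imwrite(f'pics/l{t}.png',cv2.resize(np.hstack([a,b]),(800,343)))
E
python3 look.py 7
```

```text
10.6 [ 0.5819 -0.0569  0.0737] [[1.0, -0.001, -0.002], [-0.001, -1.0, -0.021], [-0.002, 0.021, -1.0]] F [-0.81  1.07  1.84] w 0.0854 q [-0.17  0.62  1.68 -0.03  0.84  1.42]
```

View pics/l7.png

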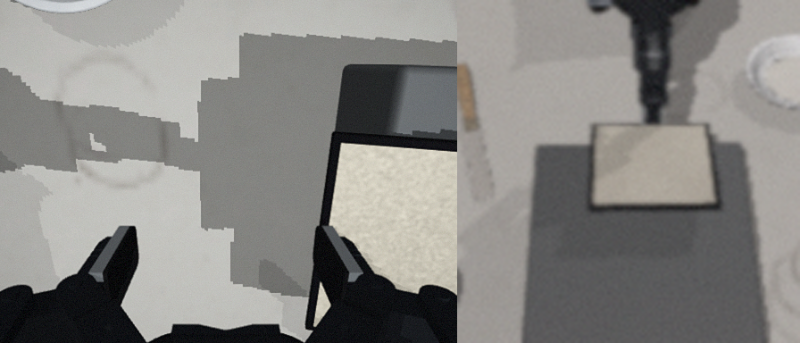

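Request:
{"method": "step_arm", "body": {
  "commands": [
    {"tx": 0,"ty": 0,"tz": -3,"yaw": 0,"fingers": 1.0},
    {"tx": 0,"ty": -1,"tz": -3,"yaw": 0,"fingers": 1.0},
    {"tx": 0,"ty": -1,"tz": -2,"yaw": 0,"fingers": 1.0},
    {"tx": 0,"ty": 0,"tz": 0,"yaw": 0,"fingers": 1.0}
  ]
}}

```text
clock: 11.2
tcp_pos: [0.5819, -0.059, 0.0653]
ee_rot: [1.0, -0.001, -0.001, 0.01]
contact_force: [0.3, 1.9, 1.6]
grip_width: 0.0854
```

```bash
python3 look.py 8
```

```text
11.2 [ 0.5819 -0.059   0.0653] [[1.0, -0.001, -0.002], [-0.001, -1.0, -0.021], [-0.002, 0.021, -1.0]] F [0.32 1.85 1.63] w 0.0854 q [-0.17  0.64  1.68 -0.03  0.82  1.42]
```

View pics/l8.png

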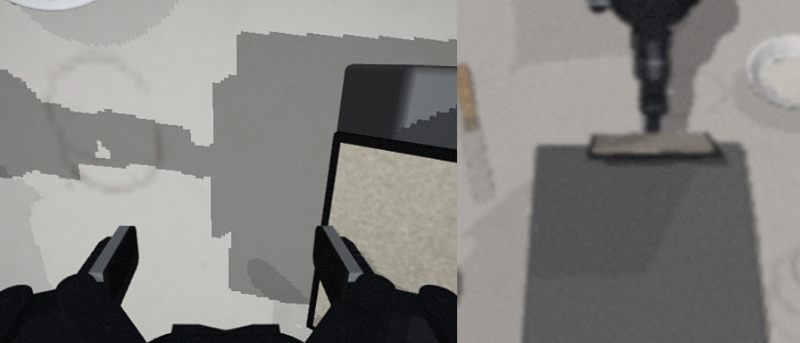

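Request:
{"method": "step_arm", "body": {
  "commands": [
    {"tx": 0,"ty": -1.5,"tz": -2,"yaw": 0,"fingers": 1.0},
    {"tx": 0,"ty": -1.5,"tz": -2,"yaw": 0,"fingers": 1.0},
    {"tx": 0,"ty": 0,"tz": 0,"yaw": 0,"fingers": 1.0}
  ]
}}

```text
clock: 11.68
tcp_pos: [0.5818, -0.062, 0.0612]
ee_rot: [1.0, -0.001, -0.001, 0.01]
contact_force: [-0.7, 2.4, 1.5]
grip_width: 0.0855
```

Request:
{"method": "step_arm", "body": {
  "commands": [
    {"tx": 0,"ty": -1.5,"tz": -1,"yaw": 0,"fingers": 1.0},
    {"tx": 0,"ty": -1.5,"tz": -1,"yaw": 0,"fingers": 1.0},
    {"tx": 0,"ty": 0,"tz": 0,"yaw": 0,"fingers": 1.0}
  ]
}}

```text
clock: 12.05
tcp_pos: [0.5819, -0.0634, 0.06]
ee_rot: [1.0, -0.001, -0.001, 0.009]
contact_force: [-1.4, 3.0, 1.3]
grip_width: 0.0855
```

```bash
python3 look.py 9
```

```text
12.05 [ 0.5819 -0.0634  0.06  ] [[1.0, -0.002, -0.002], [-0.002, -1.0, -0.018], [-0.002, 0.018, -1.0]] F [-1.39  2.98  1.25] w 0.0855 q [-0.18  0.65  1.68 -0.03  0.81  1.41]
```

View pics/l9.png

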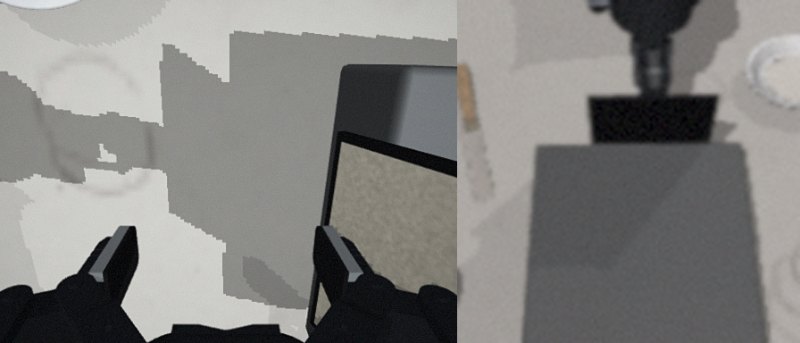

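Request:
{"method": "step_arm", "body": {
  "commands": [
    {"tx": 0,"ty": -2,"tz": -1,"yaw": 0,"fingers": 1.0},
    {"tx": 0,"ty": -2,"tz": -1,"yaw": 0,"fingers": 1.0},
    {"tx": 0,"ty": -2,"tz": 0,"yaw": 0,"fingers": 1.0}
  ]
}}

```text
clock: 12.52
tcp_pos: [0.5818, -0.0637, 0.0605]
ee_rot: [1.0, -0.001, -0.001, 0.005]
contact_force: [-0.0, 18.0, 2.8]
grip_width: 0.0852
```

```bash
python3 look.py 10
```

```text
12.53 [ 0.5818 -0.0637  0.0605] [[1.0, -0.003, -0.002], [-0.003, -1.0, -0.011], [-0.002, 0.011, -1.0]] F [-1.000e-02  1.801e+01  2.850e+00] w 0.0852 q [-0.18  0.65  1.68 -0.02  0.81  1.4 ]
```

View pics/l10.png

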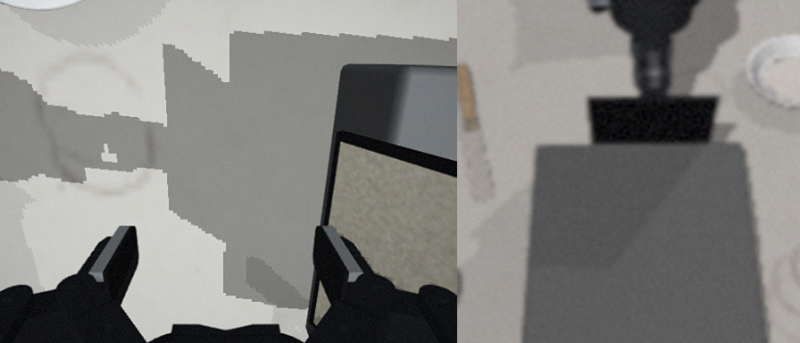

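```bash
python3 - <<'E'
from h import *
f=grab('side','s10')
i=cv2.imread('pics/s10.png'); cv2.imwrite('pics/s10c.png',cv2.resize(i[160:260,220:290],None,fx=8,fy=6,interpolation=cv2.INTER_CUBIC))
for u in (240,286):
    o,d=ray(f,u,216.3)
    for t in np.linspace(.6,1.6,4001):
        P=o+d*t
        if P[2]<.25 and abs(np.hypot(P[1]+.1285,P[2]-.08)-.106)<.0005: print(u,np.round(P,4),np.degrees(np.arctan2(P[2]-.08,-.1285-P[1])))
E
```

```text
240 [ 0.5281 -0.1703  0.1779] 66.88211190523796
240 [ 0.5281 -0.1701  0.1778] 66.93401853907683
240 [ 0.5281 -0.17    0.1776] 66.98615183481624
240 [ 0.5281 -0.1698  0.1774] 67.0385131934676
240 [ 0.5281 -0.1696  0.1772] 67.09110402680312
240 [ 0.5258 -0.0303  0.0413] -158.47933698871125
240 [ 0.5258 -0.0301  0.0411] -158.42670582857062
240 [ 0.5258 -0.03    0.0409] -158.37430439142796
240 [ 0.5258 -0.0298  0.0408] -158.32213126361702
240 [ 0.5258 -0.0296  0.0406] -158.27018504224915
286 [ 0.6298 -0.1731  0.1766] 65.23275824107955
286 [ 0.6298 -0.1729  0.1764] 65.28042965209963
286 [ 0.6298 -0.1727  0.1762] 65.32831105785415
286 [ 0.6299 -0.1725  0.176 ] 65.37640378163813
286 [ 0.6507 -0.0318  0.0377] -156.3966373235035
286 [ 0.6508 -0.0316  0.0376] -156.34843332014376
286 [ 0.6508 -0.0314  0.0374] -156.3004413325191
286 [ 0.6508 -0.0313  0.0372] -156.25266003183611
286 [ 0.6508 -0.0311  0.037 ] -156.20508809977005
```

View pics/s10c.png

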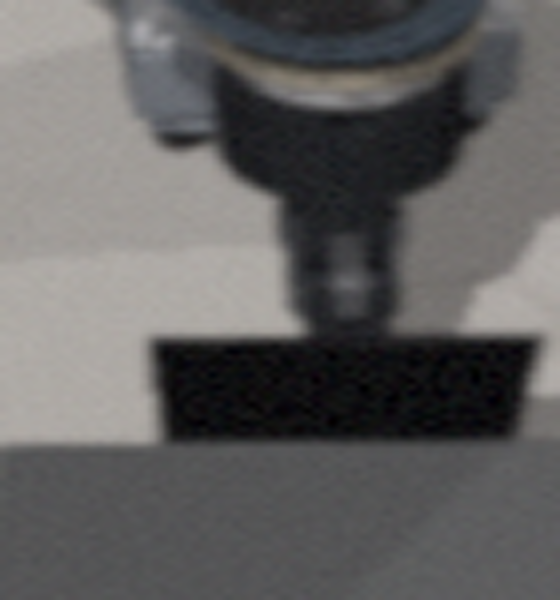

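Request:
{"method": "step_arm", "body": {
  "commands": [
    {"tx": 0,"ty": 0.8,"tz": -4,"yaw": 0,"fingers": 1.0},
    {"tx": 0,"ty": 0.8,"tz": -4,"yaw": 0,"fingers": 1.0}
  ]
}}

```text
clock: 12.92
tcp_pos: [0.5835, -0.0608, 0.0545]
ee_rot: [1.0, -0.001, 0.001, 0.005]
contact_force: [-0.6, 8.6, 10.8]
grip_width: 0.0851
```

```bash
python3 look.py 11
```

```text
12.93 [ 0.5835 -0.0608  0.0545] [[1.0, -0.002, 0.002], [-0.002, -1.0, -0.011], [0.002, 0.011, -1.0]] F [-0.6   8.59 10.79] w 0.0851 q [-0.18  0.66  1.68 -0.01  0.8   1.4 ]
```

View pics/l11.png

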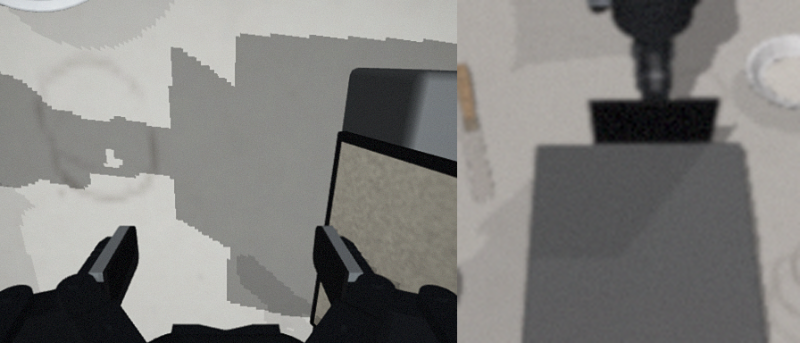

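Request:
{"method": "step_arm", "body": {
  "commands": [
    {"tx": 0,"ty": 1.6,"tz": -4,"yaw": 0,"fingers": 1.0},
    {"tx": 0,"ty": 1.6,"tz": -4,"yaw": 0,"fingers": 1.0},
    {"tx": 0,"ty": 1.6,"tz": -4,"yaw": 0,"fingers": 1.0}
  ]
}}

```text
clock: 13.4
tcp_pos: [0.5851, -0.0557, 0.0435]
ee_rot: [1.0, -0.001, 0.003, 0.006]
contact_force: [0.3, 6.6, 6.9]
grip_width: 0.0853
```

```bash
python3 look.py 12
```

```text
13.4 [ 0.5851 -0.0557  0.0435] [[1.0, -0.001, 0.006], [-0.001, -1.0, -0.011], [0.006, 0.011, -1.0]] F [0.34 6.57 6.93] w 0.0853 q [-0.17  0.67  1.68 -0.01  0.78  1.41]
```

View pics/l12.png

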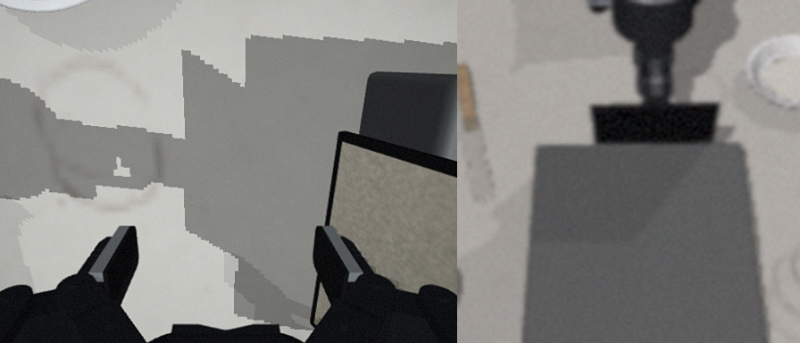

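Request:
{"method": "step_arm", "body": {
  "commands": [
    {"tx": -0.5,"ty": 1.8,"tz": -4,"yaw": 0,"fingers": 1.0},
    {"tx": -0.5,"ty": 1.8,"tz": -4,"yaw": 0,"fingers": 1.0},
    {"tx": -0.5,"ty": 1.8,"tz": -4,"yaw": 0,"fingers": 1.0},
    {"tx": -0.5,"ty": 1.8,"tz": -4,"yaw": 0,"fingers": 1.0}
  ]
}}

```text
clock: 14.0
tcp_pos: [0.584, -0.0481, 0.0269]
ee_rot: [1.0, -0.0, 0.004, 0.006]
contact_force: [0.8, 4.0, 4.9]
grip_width: 0.0854
```

```bash
python3 look.py 13
```

```text
14.0 [ 0.584  -0.0481  0.0269] [[1.0, -0.0, 0.008], [-0.0, -1.0, -0.012], [0.008, 0.012, -1.0]] F [0.78 4.04 4.9 ] w 0.0854 q [-0.16  0.7   1.69 -0.02  0.74  1.43]
```

View pics/l13.png

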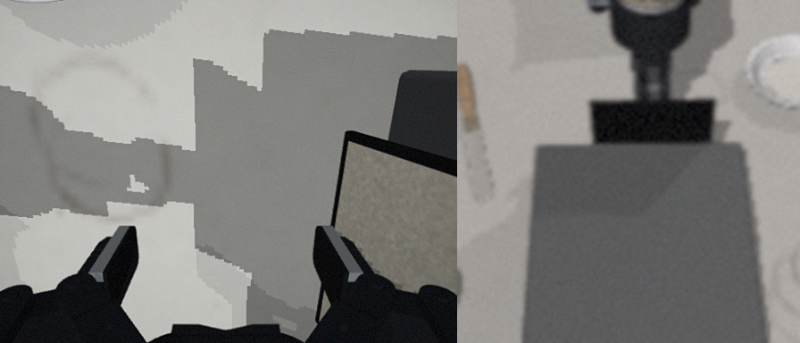

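Request:
{"method": "step_arm", "body": {
  "commands": [
    {"tx": -0.3,"ty": 1.2,"tz": -4,"yaw": 0,"fingers": 1.0},
    {"tx": -0.3,"ty": 1.0,"tz": -4,"yaw": 0,"fingers": 1.0},
    {"tx": -0.3,"ty": 1.0,"tz": -4,"yaw": 0,"fingers": 1.0}
  ]
}}

```text
clock: 14.48
tcp_pos: [0.5818, -0.0449, 0.0126]
ee_rot: [1.0, -0.0, 0.003, 0.006]
contact_force: [0.4, 0.3, 0.3]
grip_width: 0.0856
```

```bash
python3 look.py 14; python3 - <<'E'
import cv2
i=cv2.imread('pics/s14.png');cv2.imwrite('pics/s14c.png',cv2.resize(i[180:260,215:295],None,fx=7,fy=7,interpolation=cv2.INTER_CUBIC))
E
```

```text
14.47 [ 0.5818 -0.0449  0.0126] [[1.0, -0.0, 0.005], [-0.0, -1.0, -0.011], [0.005, 0.011, -1.0]] F [0.36 0.25 0.25] w 0.0856 q [-0.15  0.72  1.7  -0.02  0.72  1.43]
```

View pics/l14.png

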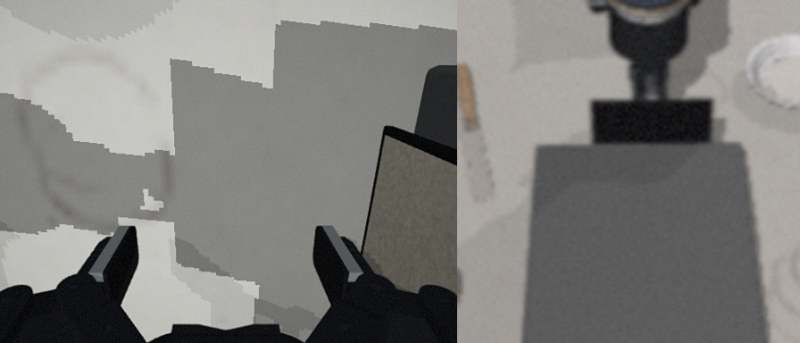

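Request:
{"method": "step_arm", "body": {
  "commands": [
    {"tx": 0,"ty": 4,"tz": 0,"yaw": 0,"fingers": 1.0},
    {"tx": 0,"ty": 6,"tz": 0,"yaw": 0,"fingers": 1.0}
  ]
}}

```text
clock: 14.82
tcp_pos: [0.5816, -0.0347, 0.0125]
ee_rot: [1.0, -0.001, 0.002, 0.006]
contact_force: [0.8, 0.5, -0.2]
grip_width: 0.0854
```

```bash
python3 look.py 15
```

```text
14.82 [ 0.5816 -0.0347  0.0125] [[1.0, -0.001, 0.004], [-0.001, -1.0, -0.011], [0.004, 0.011, -1.0]] F [ 0.83  0.46 -0.18] w 0.0854 q [-0.13  0.72  1.7  -0.02  0.71  1.45]
```

View pics/l15.png

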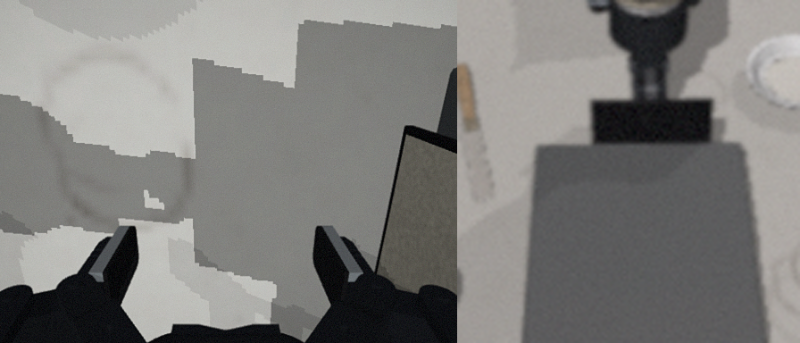

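```bash
python3 - <<'E'
from h import *
f=grab('side','s15')
i=cv2.imread('pics/s15.png'); cv2.imwrite('pics/s15c.png',cv2.resize(i[200:250,225:300],None,fx=10,fy=10,interpolation=cv2.INTER_CUBIC))
for u in (240.4,285.1):
    for th in range(60,90,4):
        t=np.radians(th); yb=-.1285+.08/np.tan(t)
        P=[.581+(u-263)/45*.108,yb-.130*np.cos(t),.13*np.sin(t)]
        print(u,th,np.round(P,3),np.round(proj(f,P),1))
E
```

```text
240.4 60 [ 0.527 -0.147  0.113] [240.1 229.3]
240.4 64 [ 0.527 -0.146  0.117] [240.  227.8]
240.4 68 [ 0.527 -0.145  0.121] [240.  226.2]
240.4 72 [ 0.527 -0.143  0.124] [239.9 224.6]
240.4 76 [ 0.527 -0.14   0.126] [239.9 223.1]
240.4 80 [ 0.527 -0.137  0.128] [239.9 221.6]
240.4 84 [ 0.527 -0.134  0.129] [239.8 220.2]
240.4 88 [ 0.527 -0.13   0.13 ] [239.8 219. ]
285.1 60 [ 0.634 -0.147  0.113] [285.3 228. ]
285.1 64 [ 0.634 -0.146  0.117] [285.4 226.4]
285.1 68 [ 0.634 -0.145  0.121] [285.4 224.9]
285.1 72 [ 0.634 -0.143  0.124] [285.4 223.3]
285.1 76 [ 0.634 -0.14   0.126] [285.3 221.7]
285.1 80 [ 0.634 -0.137  0.128] [285.3 220.3]
285.1 84 [ 0.634 -0.134  0.129] [285.1 218.9]
285.1 88 [ 0.634 -0.13   0.13 ] [285.  217.7]
```

View pics/s15c.png

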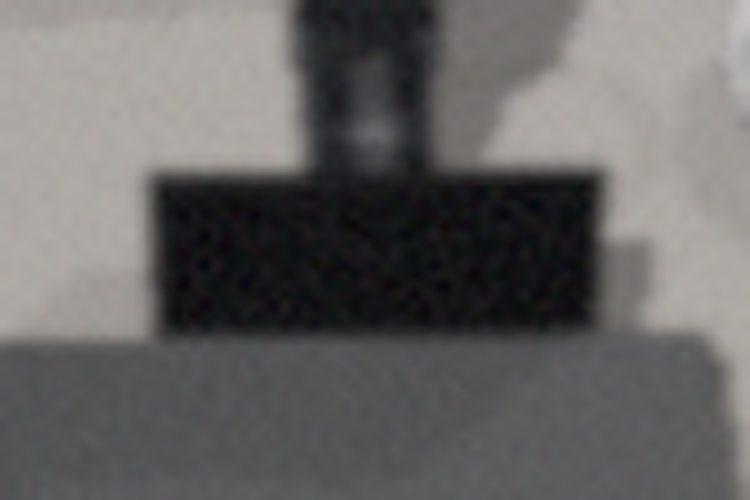

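```bash
python3 - <<'E'
from h import *
i=cv2.imread('pics/w15.png'); cv2.imwrite('pics/w15c.png',cv2.resize(i[100:330,380:512],None,fx=4,fy=2.6,interpolation=cv2.INTER_CUBIC))
f=grab('wrist')
for z in(0,.03,.06): print(z,np.round(atz(f,453,141,z),4))
print(proj(f,(.636,-.1285,.13)),proj(f,(.636,-.12,0)))
E
```

```text
0 [ 0.6354 -0.1234  0.    ]
0.03 [ 0.6412 -0.1051  0.03  ]
0.06 [ 0.6469 -0.0869  0.06  ]
(np.float64(1024.663033247927), np.float64(353.18757827103184)) (np.float64(445.74302085136173), np.float64(139.64074877845115))
```

View pics/w15c.png

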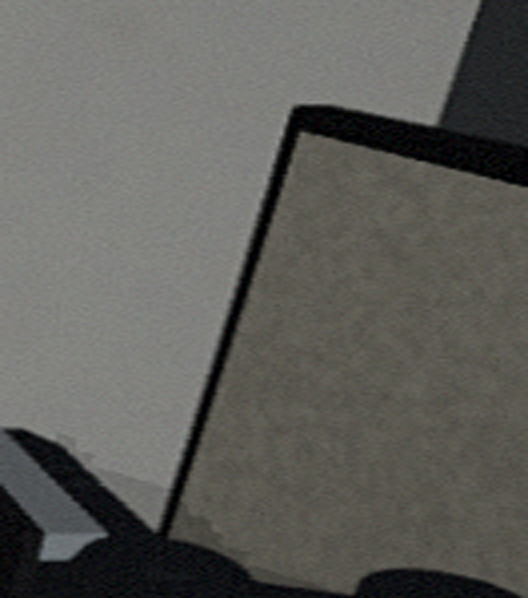

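Request:
{"method": "step_arm", "body": {
  "commands": [
    {"tx": 0,"ty": 4,"tz": 30,"yaw": 0,"fingers": 1.0},
    {"tx": 0,"ty": 0,"tz": 55,"yaw": -0.02,"fingers": 1.0},
    {"tx": 0,"ty": 0,"tz": 55,"yaw": 0,"fingers": 1.0},
    {"tx": 0,"ty": 0,"tz": 35,"yaw": 0,"fingers": 1.0},
    {"tx": 0,"ty": -40,"tz": 0,"yaw": 0,"fingers": 1.0},
    {"tx": 0,"ty": -40,"tz": 0,"yaw": 0,"fingers": 1.0},
    {"tx": 0,"ty": 0,"tz": 0,"yaw": 0,"fingers": 1.0}
  ]
}}

```text
clock: 15.9
tcp_pos: [0.5808, -0.1128, 0.1946]
ee_rot: [1.0, -0.01, 0.003, 0.006]
contact_force: [-0.4, 0.4, -0.3]
grip_width: 0.0857
```

```bash
python3 look.py 16; python3 - <<'E'
from h import *
f=grab('wrist')
for P in [(.635,-.1235,.13),(.527,-.121,.13),(.635,-.1285,.13),(.527,-.126,.13)]: print(np.round(proj(f,P),1))
E
```

```text
15.9 [ 0.5808 -0.1128  0.1946] [[1.0, -0.02, 0.006], [-0.02, -1.0, -0.012], [0.007, 0.012, -1.0]] F [-0.39  0.38 -0.32] w 0.0857 q [-0.27  0.47  1.59 -0.01  1.07  1.33]
[270.3 122.9]
[266.9 284.7]
[279.  122.7]
[274.4 284.5]
```

View pics/w16.png

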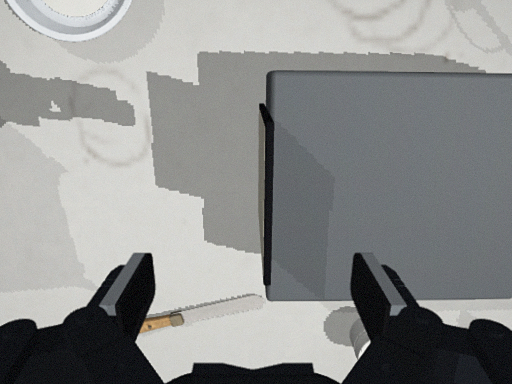

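Request:
{"method": "step_arm", "body": {
  "commands": [
    {"tx": 0,"ty": -8,"tz": -10,"yaw": 0,"fingers": 1.0},
    {"tx": 0,"ty": 0,"tz": -35,"yaw": 0,"fingers": 1.0},
    {"tx": 0,"ty": 0,"tz": -35,"yaw": 0,"fingers": 1.0},
    {"tx": 0,"ty": 0,"tz": -15,"yaw": 0,"fingers": 1.0},
    {"tx": 0,"ty": 0,"tz": 0,"yaw": 0,"fingers": 1.0}
  ]
}}

```text
clock: 16.68
tcp_pos: [0.5804, -0.1164, 0.0949]
ee_rot: [1.0, -0.007, 0.002, 0.006]
contact_force: [0.8, 0.0, 0.9]
grip_width: 0.0852
```

```bash
python3 look.py 17
```

```text
16.68 [ 0.5804 -0.1164  0.0949] [[1.0, -0.013, 0.005], [-0.013, -1.0, -0.011], [0.005, 0.011, -1.0]] F [0.76 0.03 0.93] w 0.0852 q [-0.27  0.6   1.66 -0.01  0.88  1.32]
```

View pics/l17.png

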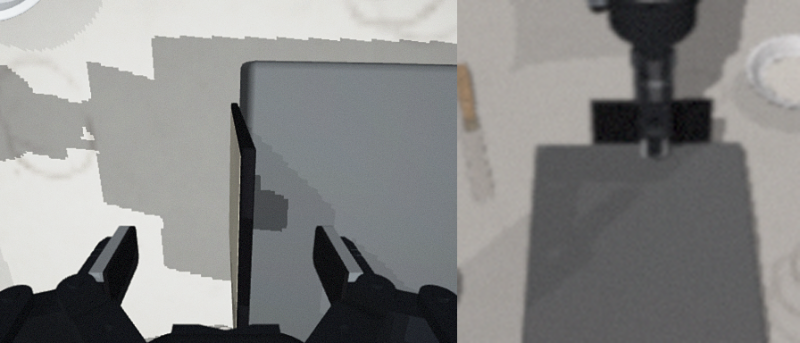

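Request:
{"method": "step_arm", "body": {
  "commands": [
    {"tx": 0,"ty": -5,"tz": -2,"yaw": -0.01,"fingers": 0.5},
    {"tx": 0,"ty": -1,"tz": 0,"yaw": 0,"fingers": 0.3},
    {"tx": 0,"ty": 0,"tz": 0,"yaw": 0,"fingers": 0.2},
    {"tx": 0,"ty": 0,"tz": 0,"yaw": 0,"fingers": 0.15}
  ]
}}

```text
clock: 17.27
tcp_pos: [0.5826, -0.1236, 0.097]
ee_rot: [1.0, -0.012, 0.006, 0.007]
contact_force: [0.4, 0.8, 0.8]
grip_width: 0.0134
```

```bash
python3 look.py 18
```

```text
17.27 [ 0.5826 -0.1236  0.097 ] [[1.0, -0.024, 0.011], [-0.024, -1.0, -0.013], [0.012, 0.013, -1.0]] F [0.37 0.82 0.82] w 0.0134 q [-0.28  0.6   1.65 -0.01  0.88  1.32]
```

View pics/l18.png

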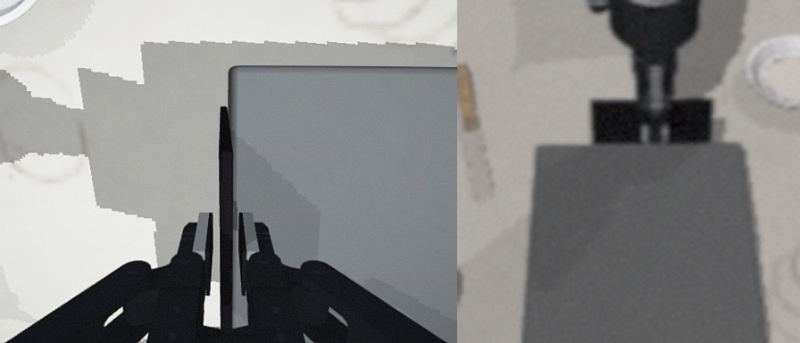

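Request:
{"method": "step_arm", "body": {
  "commands": [
    {"tx": -1.5,"ty": 0.5,"tz": -4,"yaw": 0,"fingers": 0.15},
    {"tx": 0,"ty": 0,"tz": 0,"yaw": 0,"fingers": 0.0},
    {"tx": 0,"ty": 0,"tz": 0,"yaw": 0,"fingers": 0.0},
    {"tx": 0,"ty": 0,"tz": 0,"yaw": 0,"fingers": 0.0}
  ]
}}

```text
clock: 17.88
tcp_pos: [0.5807, -0.1226, 0.0923]
ee_rot: [1.0, -0.012, 0.005, 0.006]
contact_force: [-0.8, -0.0, 1.1]
grip_width: 0.0043
```

Request:
{"method": "step_arm", "body": {
  "commands": [
    {"tx": 0,"ty": 1,"tz": 10,"yaw": 0,"fingers": 0.0},
    {"tx": 0,"ty": 2,"tz": 20,"yaw": 0,"fingers": 0.0},
    {"tx": 0,"ty": 3,"tz": 40,"yaw": 0,"fingers": 0.0},
    {"tx": 0,"ty": 6,"tz": 45,"yaw": 0,"fingers": 0.0},
    {"tx": 0,"ty": 10,"tz": 15,"yaw": 0.17,"fingers": 0.0},
    {"tx": 0,"ty": 14,"tz": 0,"yaw": 0.18,"fingers": 0.0},
    {"tx": 0,"ty": 14,"tz": 0,"yaw": 0.18,"fingers": 0.0},
    {"tx": 0,"ty": 14,"tz": 0,"yaw": 0.18,"fingers": 0.0},
    {"tx": 0,"ty": 14,"tz": 0,"yaw": 0.18,"fingers": 0.0},
    {"tx": 0,"ty": 10,"tz": 0,"yaw": 0.18,"fingers": 0.0}
  ]
}}

```text
clock: 19.12
tcp_pos: [0.5802, -0.0324, 0.2335]
ee_rot: [0.858, 0.513, 0.011, 0.004]
contact_force: [-0.9, -0.3, -1.0]
grip_width: 0.0042
```

```bash
python3 look.py 19 190 130
```

```text
19.12 [ 0.5802 -0.0324  0.2335] [[0.473, 0.881, 0.022], [0.881, -0.473, 0.003], [0.014, 0.018, -1.0]] F [-0.88 -0.27 -1.01] w 0.0042 q [-0.14  0.4   1.59  0.01  1.13  0.35]
```

View pics/l19.png

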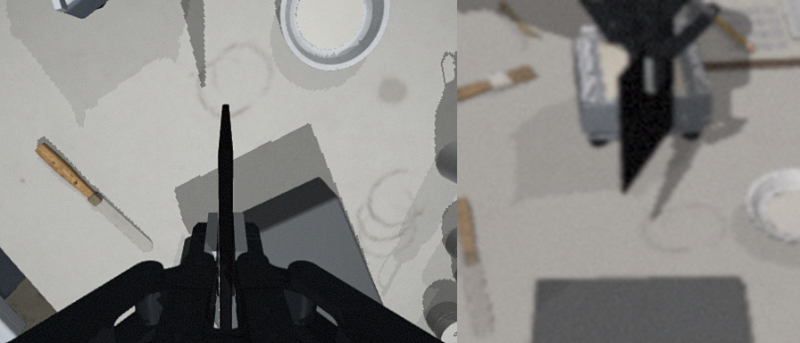

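Request:
{"method": "step_arm", "body": {
  "commands": [
    {"tx": 0,"ty": 30,"tz": 0,"yaw": 0.18,"fingers": 0.0},
    {"tx": 0,"ty": 30,"tz": 0,"yaw": 0.18,"fingers": 0.0},
    {"tx": 0,"ty": 30,"tz": 0,"yaw": 0.18,"fingers": 0.0},
    {"tx": 0,"ty": 0,"tz": 0,"yaw": 0,"fingers": 0.0}
  ]
}}

```text
clock: 19.73
tcp_pos: [0.5803, 0.0584, 0.2351]
ee_rot: [0.693, 0.721, 0.012, 0.002]
contact_force: [0.2, -0.9, -1.6]
grip_width: 0.0046
```

```bash
python3 look.py 20 190 130; python3 - <<'E'
import cv2
i=cv2.imread('pics/w20.png');cv2.imwrite('pics/w20b.png',cv2.resize(i,(800,600),interpolation=cv2.INTER_CUBIC))
E
```

```text
19.73 [0.5803 0.0584 0.2351] [[-0.04, 0.999, 0.019], [0.999, 0.04, 0.014], [0.013, 0.02, -1.0]] F [ 0.19 -0.9  -1.57] w 0.0046 q [ 0.01  0.41  1.58  0.01  1.13 -0.03]
```

View pics/w20b.png

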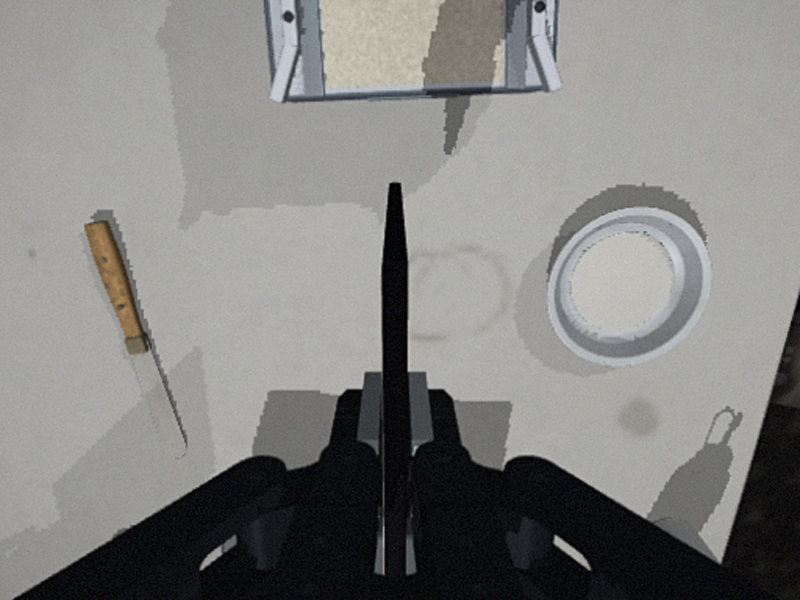

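Request:
{"method": "step_arm", "body": {
  "commands": [
    {"tx": 0,"ty": 40,"tz": 0,"yaw": 0.02,"fingers": 0.0},
    {"tx": 0,"ty": 40,"tz": 0,"yaw": 0.0,"fingers": 0.0},
    {"tx": 0,"ty": 0,"tz": 0,"yaw": 0,"fingers": 0.0}
  ]
}}

```text
clock: 20.2
tcp_pos: [0.581, 0.1351, 0.2354]
ee_rot: [0.692, 0.722, 0.011, 0.003]
contact_force: [-0.1, -0.2, -0.6]
grip_width: 0.0043
```

```bash
python3 look.py 21 190 130; python3 - <<'E'
import cv2
i=cv2.imread('pics/w21.png');cv2.imwrite('pics/w21b.png',cv2.resize(i[0:240,140:400],(800,738),interpolation=cv2.INTER_CUBIC)[:600])
E
```

```text
20.2 [0.581  0.1351 0.2354] [[-0.041, 0.999, 0.02], [0.999, 0.041, 0.013], [0.012, 0.02, -1.0]] F [-0.11 -0.19 -0.57] w 0.0043 q [0.15 0.43 1.55 0.01 1.15 0.1 ]
```

View pics/w21b.png

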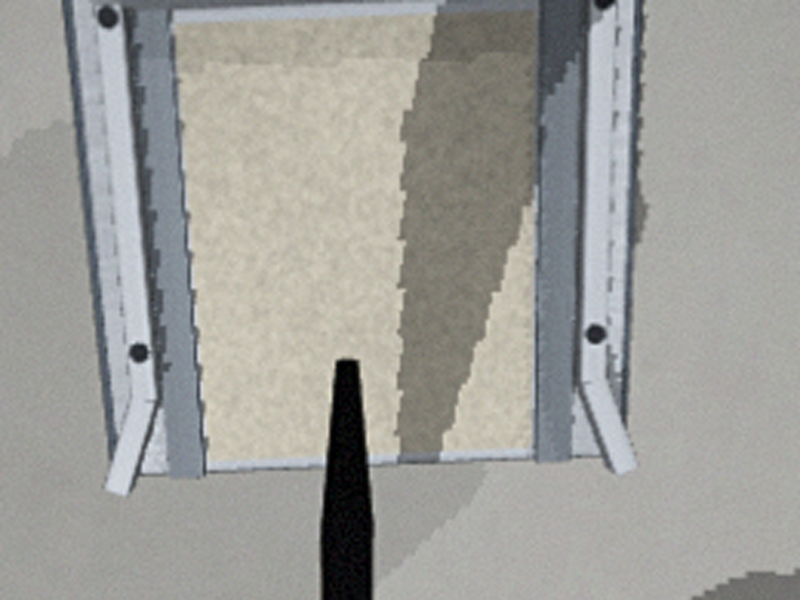

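```bash
python3 - <<'E'
from h import *
f=grab('wrist')
S=3.077
def p(u,v,z): return atz(f,140+u/S,v/S,z)
L=[p(125,20,.087),p(155,395,.087)];Rr=[p(588,60,.087),p(582,385,.087)]
RL=[p(172,25,.0782),p(205,470,.0782)];RR=[p(538,25,.0782),p(535,455,.0782)]
M=[p(170,477,.0782),p(205,474,.0782),p(535,462,.0782),p(570,460,.0782)]
MD=[p(205,470,.075),p(535,455,.075)]
def ang(a): return np.arctan2(*(a[0]-a[1])[:2][::-1])
for n,a in[('L',L),('R',Rr),('RL',RL),('RR',RR)]: print(n,np.round(a,4).tolist(),ang(a))
print(np.round(M,4).tolist(),np.round(MD,4).tolist())
print('mouthdir',np.arctan2(*(M[0]-M[3])[:2][::-1]))
i=cv2.imread('pics/w21.png');cv2.imwrite('pics/w21t.png',cv2.resize(i[0:40,150:350],(800,320),interpolation=cv2.INTER_CUBIC))
E
```

```text
L [[0.5262, 0.2596, 0.087], [0.5324, 0.1692, 0.087]] 1.639411707404768
R [[0.6392, 0.2556, 0.087], [0.6461, 0.1762, 0.087]] 1.6571343074602696
RL [[0.5363, 0.2603, 0.0782], [0.5447, 0.1474, 0.0782]] 1.6452804831082233
RR [[0.6277, 0.2643, 0.0782], [0.6371, 0.155, 0.0782]] 1.6561580254567694
[[0.5349, 0.145, 0.0782], [0.5447, 0.1462, 0.0782], [0.6373, 0.153, 0.0782], [0.6471, 0.154, 0.0782]] [[0.5444, 0.1467, 0.075], [0.6378, 0.1544, 0.075]]
mouthdir -3.061943378950767
```

View pics/w21t.png

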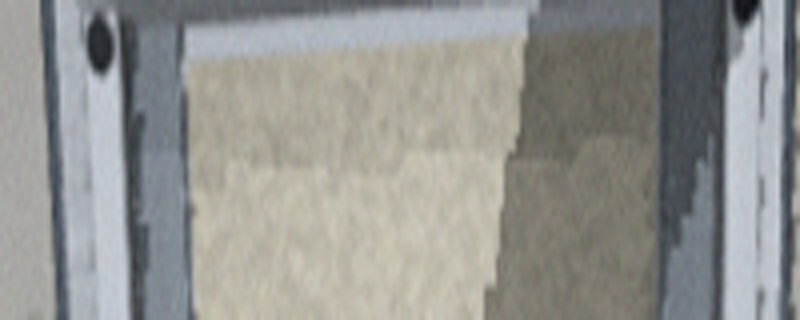

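Request:
{"method": "step_arm", "body": {
  "commands": [
    {"tx": 1,"ty": 3,"tz": 0,"yaw": 0.18,"fingers": 0.0},
    {"tx": 1,"ty": 3,"tz": 0,"yaw": 0.18,"fingers": 0.0},
    {"tx": 1,"ty": 3,"tz": 0,"yaw": 0.18,"fingers": 0.0},
    {"tx": 1,"ty": 3,"tz": 0,"yaw": 0.18,"fingers": 0.0},
    {"tx": 1,"ty": 3,"tz": 0,"yaw": 0.18,"fingers": 0.0},
    {"tx": 1,"ty": 3,"tz": 0,"yaw": 0.18,"fingers": 0.0},
    {"tx": 1,"ty": 3,"tz": 0,"yaw": 0.18,"fingers": 0.0},
    {"tx": 1,"ty": 2,"tz": 0,"yaw": 0.18,"fingers": 0.0},
    {"tx": 0,"ty": 0,"tz": 0,"yaw": 0.16,"fingers": 0.0},
    {"tx": 0,"ty": 0,"tz": 0,"yaw": 0,"fingers": 0.0}
  ]
}}

```text
clock: 21.6
tcp_pos: [0.5912, 0.1418, 0.2358]
ee_rot: [-0.047, 0.999, 0.009, -0.006]
contact_force: [0.5, 0.7, -1.0]
grip_width: 0.0042
```

```bash
python3 look.py 22 190 120; python3 - <<'E'
from h import *
s=manip.get_state();Rm=R.from_quat(s['ee_rot']).as_matrix();p=np.array(s['tcp_pos'])
print('psi',np.arctan2(Rm[1,1],Rm[0,1]),'bottom',p+.0923*Rm[:,2])
E
```

```text
21.6 [0.5912 0.1418 0.2358] [[-0.996, -0.093, -0.013], [-0.093, 0.995, 0.017], [0.011, 0.018, -1.0]] F [ 0.49  0.73 -0.97] w 0.0042 q [ 0.15  0.46  1.49  0.02  1.2  -1.52]
psi 1.6618684077609172 bottom [0.5899866  0.14373693 0.14354695]
```

View pics/l22.png

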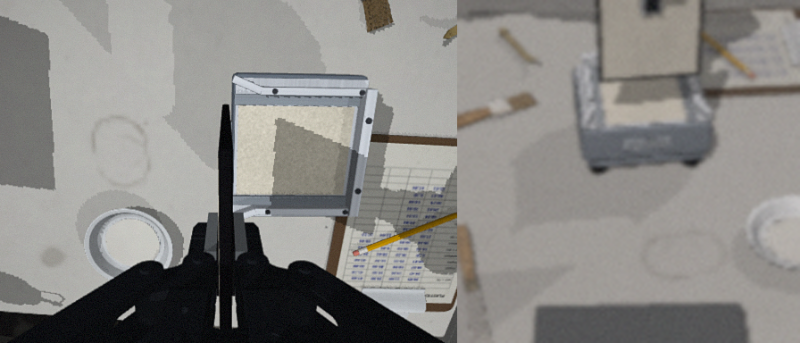

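```bash
python3 - <<'E'
import cv2
i=cv2.imread('pics/w22.png');cv2.imwrite('pics/w22b.png',cv2.resize(i[70:250,240:430],(760,720),interpolation=cv2.INTER_CUBIC))
E
```

```text
(no output)
```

View pics/w22b.png

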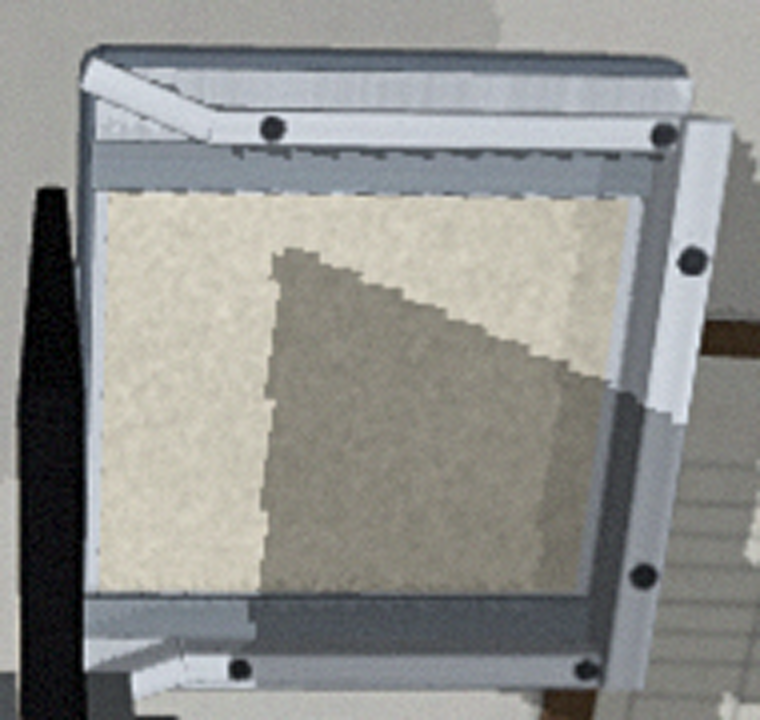

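```bash
python3 - <<'E'
from h import *
f=grab('wrist')
def p(u,v,z): return np.round(atz(f,240+u/4,70+v/4,z),4)
for n,a,b,z in[('Lg',(215,143),(660,150),.087),('Rg',(185,655),(600,655),.087),('stop',(685,122),(607,680),.091),('railL',(105,192),(640,197),.0782),('railR',(95,597),(585,597),.0782),('mouth',(93,190),(85,600),.0782)]:
    A=p(*a,z);B=p(*b,z);print(n,A,B,np.arctan2(*(B-A)[:2][::-1]))
E
```

```text
Lg [0.5322 0.172  0.087 ] [0.5252 0.2631 0.087 ] 1.6474842761526751
Rg [0.6456 0.1797 0.087 ] [0.638  0.2749 0.087 ] 1.6504593118406832
stop [0.5191 0.2651 0.091 ] [0.6423 0.2758 0.091 ] 0.08663325986726494
railL [0.5449 0.1515 0.0782] [0.5356 0.265  0.0782] 1.6525520130083102
railR [0.6368 0.1587 0.0782] [0.6275 0.2725 0.0782] 1.6523374436768679
mouth [0.5448 0.1489 0.0782] [0.6378 0.1564 0.0782] 0.08047101126546087
```

Request:
{"method": "step_arm", "body": {
  "commands": [
    {"tx": 0,"ty": 19,"tz": -10,"yaw": -0.012,"fingers": 0.0},
    {"tx": 0,"ty": 0,"tz": -20,"yaw": 0,"fingers": 0.0},
    {"tx": 0,"ty": 0,"tz": -15,"yaw": 0,"fingers": 0.0},
    {"tx": 0,"ty": 0,"tz": -8,"yaw": 0,"fingers": 0.0},
    {"tx": 0,"ty": 0,"tz": 0,"yaw": 0,"fingers": 0.0}
  ]
}}

```text
clock: 22.38
tcp_pos: [0.5915, 0.1608, 0.1818]
ee_rot: [-0.034, 0.999, 0.009, -0.005]
contact_force: [0.5, -0.3, -1.0]
grip_width: 0.0048
```

```bash
cat > b.py <<'E'
from h import *
s=manip.get_state();Rm=R.from_quat(s['ee_rot']).as_matrix();p=np.array(s['tcp_pos']);b=p+.0923*Rm[:,2]
print('psi',np.arctan2(Rm[1,1],Rm[0,1]),'bottom',np.round(b,4),'lat',b[0]-(.5889-.0793*(b[1]-.1759)),'rot',np.round(Rm[2],3))
E
python3 look.py 23 190 120; python3 b.py
```

```text
22.38 [0.5915 0.1608 0.1818] [[-0.998, -0.068, -0.011], [-0.068, 0.998, 0.018], [0.01, 0.019, -1.0]] F [ 0.45 -0.29 -0.99] w 0.0048 q [ 0.18  0.53  1.53  0.02  1.09 -1.47]
psi 1.6392298411338961 bottom [0.591  0.1626 0.0903] lat 0.0010293628086992523 rot [ 0.008  0.019 -1.   ]
```

View pics/l23.png

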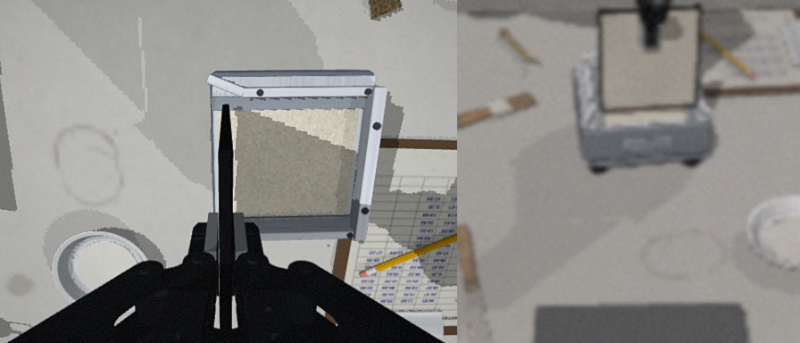

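Request:
{"method": "step_arm", "body": {
  "commands": [
    {"tx": -1,"ty": 0,"tz": -5,"yaw": 0.011,"fingers": 0.0},
    {"tx": 0,"ty": 0,"tz": -3,"yaw": 0,"fingers": 0.0},
    {"tx": 0,"ty": 0,"tz": -1,"yaw": 0,"fingers": 0.0},
    {"tx": 0,"ty": 0,"tz": 0,"yaw": 0,"fingers": 0.0}
  ]
}}

```text
clock: 22.98
tcp_pos: [0.5913, 0.1609, 0.1741]
ee_rot: [-0.04, 0.999, 0.009, -0.004]
contact_force: [0.1, -0.2, -1.3]
grip_width: 0.0046
```

```bash
python3 b.py
```

```text
psi 1.650770305382206 bottom [0.5906 0.1626 0.0818] lat 0.0006063157060882673 rot [ 0.006  0.019 -1.   ]
```

Request:
{"method": "step_arm", "body": {
  "commands": [
    {"tx": -1.3,"ty": 8,"tz": 0,"yaw": 0,"fingers": 0.0},
    {"tx": -0.7,"ty": 8,"tz": 0,"yaw": 0,"fingers": 0.0},
    {"tx": -0.7,"ty": 8,"tz": 0,"yaw": 0,"fingers": 0.0},
    {"tx": 0,"ty": 0,"tz": 0,"yaw": 0,"fingers": 0.0}
  ]
}}

```text
clock: 23.48
tcp_pos: [0.5882, 0.1871, 0.1742]
ee_rot: [-0.04, 0.999, 0.009, -0.004]
contact_force: [0.3, 0.3, -1.5]
grip_width: 0.0043
```

```bash
python3 b.py; python3 look.py 24 190 120
```

```text
psi 1.6511277576550252 bottom [0.5874 0.1888 0.0819] lat -0.0004914882070170545 rot [ 0.007  0.019 -1.   ]
23.48 [0.5882 0.1871 0.1742] [[-0.997, -0.08, -0.008], [-0.08, 0.997, 0.018], [0.007, 0.019, -1.0]] F [ 0.27  0.29 -1.51] w 0.0043 q [ 0.22  0.54  1.53  0.02  1.08 -1.44]
```

View pics/l24.png

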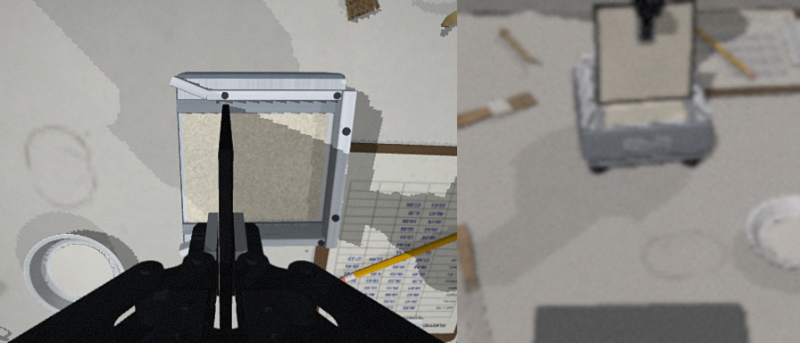

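Request:
{"method": "step_arm", "body": {
  "commands": [
    {"tx": -0.6,"ty": 9,"tz": 0,"yaw": 0,"fingers": 0.0},
    {"tx": -0.7,"ty": 9,"tz": 0,"yaw": 0,"fingers": 0.0},
    {"tx": -0.7,"ty": 9,"tz": 0,"yaw": 0,"fingers": 0.0},
    {"tx": -0.7,"ty": 9,"tz": 0,"yaw": 0,"fingers": 0.0},
    {"tx": -0.7,"ty": 9,"tz": 0,"yaw": 0,"fingers": 0.0},
    {"tx": -0.7,"ty": 9,"tz": 0,"yaw": 0,"fingers": 0.0},
    {"tx": 0,"ty": 0,"tz": 0,"yaw": 0,"fingers": 0.0}
  ]
}}

```text
clock: 24.45
tcp_pos: [0.5836, 0.2445, 0.1741]
ee_rot: [-0.04, 0.999, 0.009, -0.004]
contact_force: [-0.7, 0.6, -2.0]
grip_width: 0.0044
```

```bash
python3 b.py; python3 look.py 25 190 120
```

```text
psi 1.6507344751020019 bottom [0.5828 0.2462 0.0818] lat -0.0005005457195846885 rot [ 0.007  0.019 -1.   ]
24.45 [0.5836 0.2445 0.1741] [[-0.997, -0.08, -0.009], [-0.08, 0.997, 0.018], [0.007, 0.019, -1.0]] F [-0.66  0.59 -1.96] w 0.0044 q [ 0.31  0.57  1.48  0.02  1.09 -1.35]
```

View pics/l25.png

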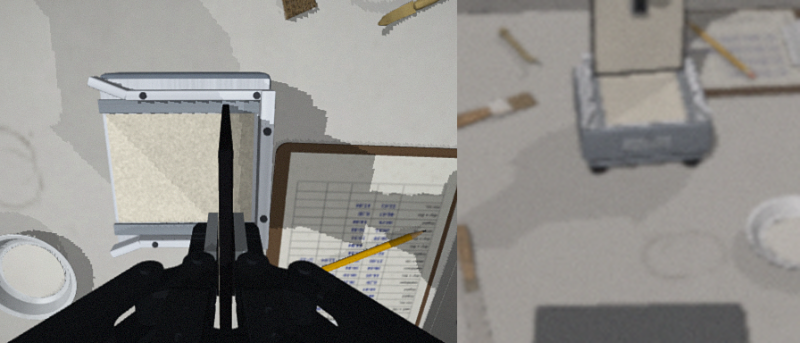

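Request:
{"method": "step_arm", "body": {
  "commands": [
    {"tx": -0.6,"ty": 7,"tz": 0,"yaw": 0,"fingers": 0.0},
    {"tx": -0.5,"ty": 5,"tz": 0,"yaw": 0,"fingers": 0.0},
    {"tx": 0,"ty": 0,"tz": -2,"yaw": 0,"fingers": 0.0},
    {"tx": 0,"ty": 0,"tz": 0,"yaw": 0,"fingers": 0.0}
  ]
}}

```text
clock: 25.05
tcp_pos: [0.5827, 0.2561, 0.172]
ee_rot: [-0.039, 0.999, 0.009, -0.004]
contact_force: [-0.1, -0.2, -1.4]
grip_width: 0.0045
```

Request:
{"method": "step_arm", "body": {
  "commands": [
    {"tx": 0,"ty": 2,"tz": 0,"yaw": 0,"fingers": 0.0},
    {"tx": 0,"ty": 2,"tz": -1,"yaw": 0,"fingers": 0.0},
    {"tx": 0,"ty": 0,"tz": 0,"yaw": 0,"fingers": 0.0}
  ]
}}

```text
clock: 25.42
tcp_pos: [0.5825, 0.2601, 0.1708]
ee_rot: [-0.039, 0.999, 0.009, -0.004]
contact_force: [-0.9, 1.2, -0.4]
grip_width: 0.0046
```

```bash
python3 b.py; python3 look.py 26 190 120
```

```text
psi 1.6491233485008114 bottom [0.5816 0.2617 0.0785] lat -0.0004541722944219062 rot [ 0.008  0.018 -1.   ]
25.43 [0.5825 0.2601 0.1708] [[-0.997, -0.078, -0.009], [-0.078, 0.997, 0.018], [0.008, 0.018, -1.0]] F [-0.91  1.18 -0.42] w 0.0046 q [ 0.34  0.58  1.47  0.02  1.09 -1.32]
```

View pics/l26.png

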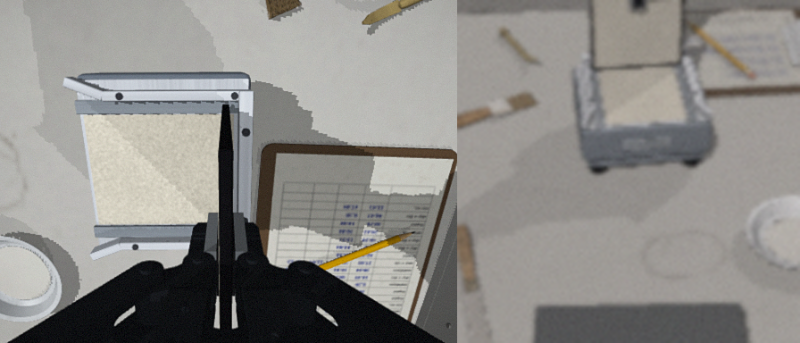

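Request:
{"method": "step_arm", "body": {
  "commands": [
    {"tx": 0,"ty": 1,"tz": -1,"yaw": 0,"fingers": 0.0},
    {"tx": 0,"ty": 1,"tz": -1,"yaw": 0,"fingers": 0.0}
  ]
}}

```text
clock: 25.78
tcp_pos: [0.5827, 0.2614, 0.1703]
ee_rot: [-0.039, 0.999, 0.008, -0.004]
contact_force: [-6.3, -6.4, 13.4]
grip_width: 0.0041
```

Request:
{"method": "step_arm", "body": {
  "commands": [
    {"tx": 0,"ty": -0.5,"tz": 0.3,"yaw": 0,"fingers": 0.0}
  ]
}}

```text
clock: 25.9
tcp_pos: [0.5826, 0.2608, 0.1707]
ee_rot: [-0.039, 0.999, 0.008, -0.004]
contact_force: [-1.1, 0.1, -0.5]
grip_width: 0.0041
```

```bash
python3 b.py; python3 look.py 27 190 100
```

```text
psi 1.6492830724700376 bottom [0.5817 0.2623 0.0784] lat -0.0003371930126990774 rot [ 0.008  0.017 -1.   ]
25.9 [0.5826 0.2608 0.1707] [[-0.997, -0.078, -0.009], [-0.079, 0.997, 0.016], [0.008, 0.017, -1.0]] F [-1.12  0.11 -0.51] w 0.0041 q [ 0.34  0.58  1.47  0.02  1.09 -1.32]
```

View pics/l27.png

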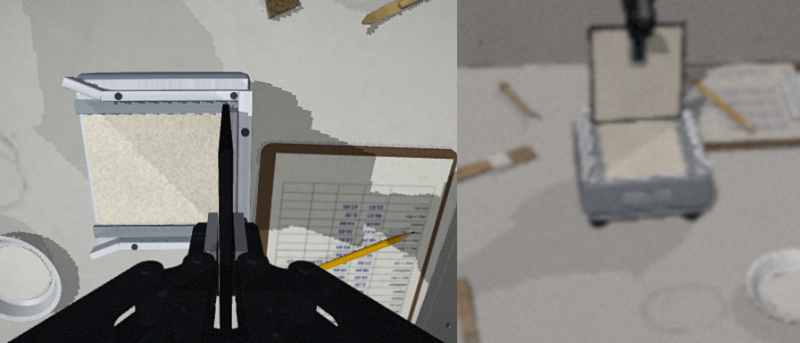

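Request:
{"method": "step_arm", "body": {
  "commands": [
    {"tx": 0,"ty": -2,"tz": 0,"yaw": 0,"fingers": 0.12},
    {"tx": 0.2,"ty": -3,"tz": 0,"yaw": 0,"fingers": 0.2},
    {"tx": 0.2,"ty": -3,"tz": 0,"yaw": 0,"fingers": 0.25},
    {"tx": 0,"ty": 0,"tz": 0,"yaw": 0,"fingers": 0.25}
  ]
}}

```text
clock: 26.5
tcp_pos: [0.5839, 0.2525, 0.171]
ee_rot: [-0.039, 0.999, 0.009, -0.003]
contact_force: [0.1, -0.2, 0.6]
grip_width: 0.0213
```

```bash
python3 look.py 28 190 100
```

```text
26.5 [0.5839 0.2525 0.171 ] [[-0.997, -0.078, -0.007], [-0.078, 0.997, 0.017], [0.006, 0.018, -1.0]] F [ 0.1  -0.17  0.58] w 0.0213 q [ 0.33  0.58  1.48  0.02  1.09 -1.33]
```

View pics/l28.png

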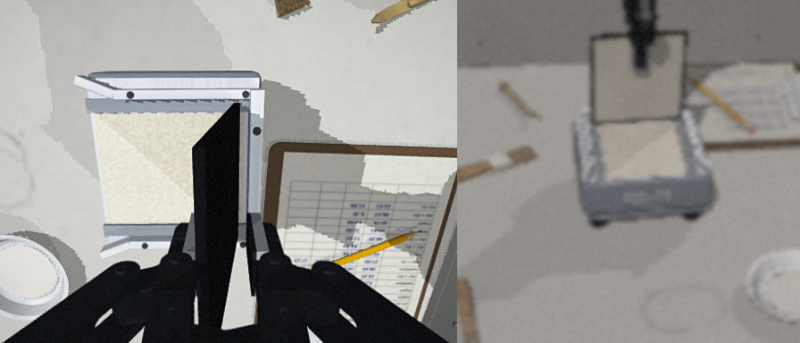

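Request:
{"method": "step_arm", "body": {
  "commands": [
    {"tx": 0,"ty": 0,"tz": -2,"yaw": 0,"fingers": 0.4},
    {"tx": 0,"ty": 0,"tz": -2,"yaw": 0,"fingers": 0.55},
    {"tx": 0,"ty": 0,"tz": -2,"yaw": 0,"fingers": 0.7},
    {"tx": 0,"ty": 0,"tz": -2,"yaw": 0,"fingers": 0.85},
    {"tx": 0,"ty": 0,"tz": -2,"yaw": 0,"fingers": 1.0},
    {"tx": 0,"ty": 0,"tz": 0,"yaw": 0,"fingers": 1.0}
  ]
}}

```text
clock: 27.35
tcp_pos: [0.5836, 0.2528, 0.1599]
ee_rot: [-0.039, 0.999, 0.009, -0.003]
contact_force: [-0.5, -0.2, 0.2]
grip_width: 0.085
```

```bash
python3 look.py 29 190 100
```

```text
27.35 [0.5836 0.2528 0.1599] [[-0.997, -0.079, -0.007], [-0.079, 0.997, 0.017], [0.006, 0.018, -1.0]] F [-0.5  -0.22  0.24] w 0.085 q [ 0.33  0.59  1.49  0.02  1.07 -1.33]
```

View pics/l29.png

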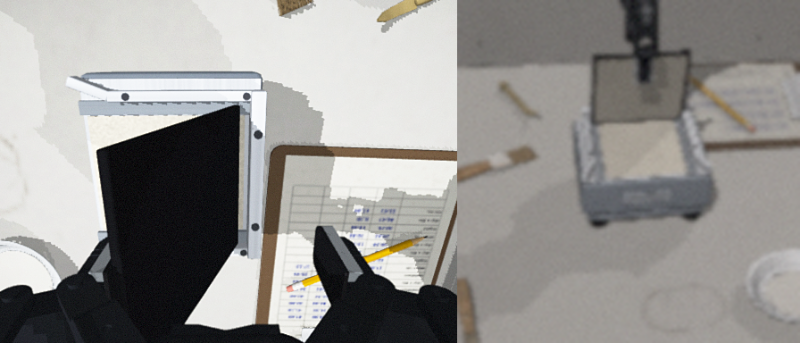

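Request:
{"method": "step_arm", "body": {
  "commands": [
    {"tx": 0.4,"ty": -5,"tz": -2,"yaw": 0,"fingers": 1.0},
    {"tx": 0.4,"ty": -5,"tz": -2,"yaw": 0,"fingers": 1.0},
    {"tx": 0.4,"ty": -5,"tz": -3,"yaw": 0,"fingers": 1.0},
    {"tx": 0.4,"ty": -5,"tz": -3,"yaw": 0,"fingers": 1.0},
    {"tx": 0.4,"ty": -5,"tz": -3,"yaw": 0,"fingers": 1.0},
    {"tx": 0.4,"ty": -5,"tz": -3,"yaw": 0,"fingers": 1.0},
    {"tx": 0.4,"ty": -4,"tz": -3,"yaw": 0,"fingers": 1.0}
  ]
}}

```text
clock: 28.32
tcp_pos: [0.5867, 0.2162, 0.1399]
ee_rot: [-0.039, 0.999, 0.009, -0.003]
contact_force: [0.1, -0.0, 0.5]
grip_width: 0.0857
```

```bash
python3 look.py 30 190 100
```

```text
28.32 [0.5867 0.2162 0.1399] [[-0.997, -0.078, -0.007], [-0.079, 0.997, 0.017], [0.006, 0.018, -1.0]] F [ 0.12 -0.03  0.48] w 0.0857 q [ 0.27  0.6   1.53  0.02  1.02 -1.39]
```

View pics/l30.png

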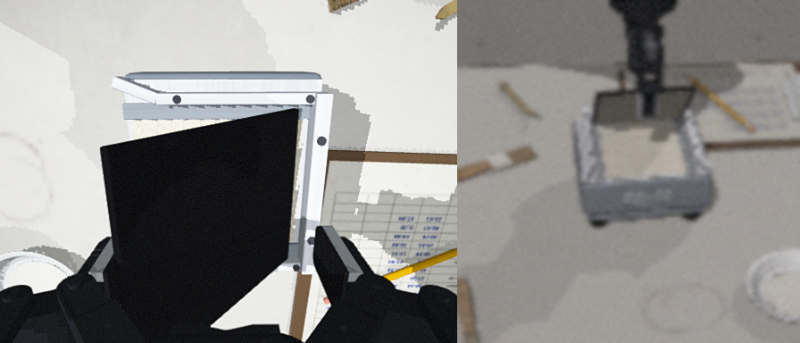

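Request:
{"method": "step_arm", "body": {
  "commands": [
    {"tx": 0.3,"ty": -4,"tz": -4.5,"yaw": 0,"fingers": 1.0},
    {"tx": 0.3,"ty": -4,"tz": -4.5,"yaw": 0,"fingers": 1.0},
    {"tx": 0.3,"ty": -4,"tz": -4.5,"yaw": 0,"fingers": 1.0},
    {"tx": 0.3,"ty": -4,"tz": -4.5,"yaw": 0,"fingers": 1.0},
    {"tx": 0.3,"ty": -4,"tz": -4.5,"yaw": 0,"fingers": 1.0},
    {"tx": 0.3,"ty": -2,"tz": -3,"yaw": 0,"fingers": 1.0}
  ]
}}

```text
clock: 29.18
tcp_pos: [0.5885, 0.1928, 0.1125]
ee_rot: [-0.039, 0.999, 0.009, -0.003]
contact_force: [-0.7, -0.9, -0.1]
grip_width: 0.0855
```

```bash
python3 look.py 31 190 100
```

```text
29.18 [0.5885 0.1928 0.1125] [[-0.997, -0.078, -0.007], [-0.079, 0.997, 0.017], [0.006, 0.017, -1.0]] F [-0.66 -0.88 -0.05] w 0.0855 q [ 0.23  0.62  1.56  0.02  0.96 -1.43]
```

View pics/l31.png

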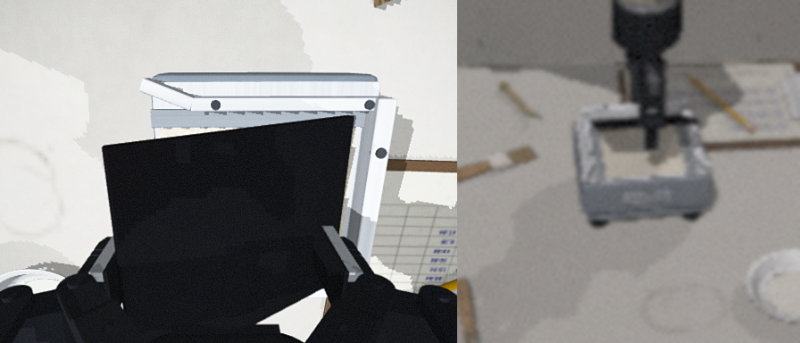

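Request:
{"method": "step_arm", "body": {
  "commands": [
    {"tx": 0.2,"ty": -3,"tz": -3.5,"yaw": 0,"fingers": 1.0},
    {"tx": 0.2,"ty": -3,"tz": -3.5,"yaw": 0,"fingers": 1.0},
    {"tx": 0.2,"ty": -3,"tz": -3.5,"yaw": 0,"fingers": 1.0},
    {"tx": 0,"ty": 0,"tz": 0,"yaw": 0,"fingers": 1.0}
  ]
}}

```text
clock: 29.78
tcp_pos: [0.5892, 0.1834, 0.1014]
ee_rot: [-0.039, 0.999, 0.009, -0.003]
contact_force: [0.4, 0.1, -1.0]
grip_width: 0.0849
```

```bash
python3 look.py 32 190 100
```

```text
29.77 [0.5892 0.1834 0.1014] [[-0.997, -0.079, -0.007], [-0.079, 0.997, 0.017], [0.006, 0.017, -1.0]] F [ 0.44  0.13 -0.95] w 0.0849 q [ 0.22  0.63  1.58  0.02  0.94 -1.44]
```

View pics/l32.png

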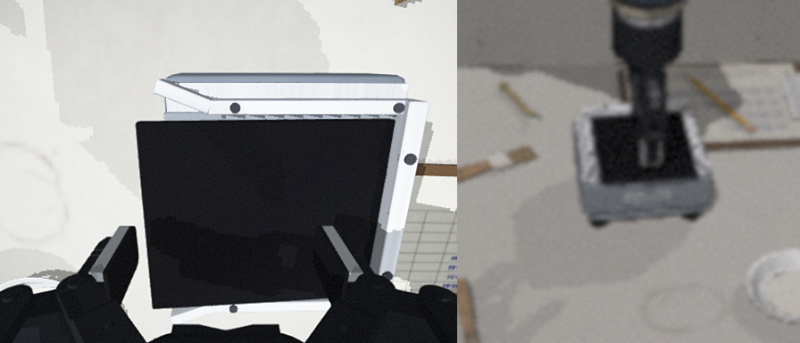

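Request:
{"method": "step_arm", "body": {
  "commands": [
    {"tx": 0,"ty": 0,"tz": 30,"yaw": 0,"fingers": 1.0},
    {"tx": 0,"ty": 0,"tz": 50,"yaw": 0,"fingers": 1.0},
    {"tx": 0,"ty": 0,"tz": 40,"yaw": 0,"fingers": 1.0},
    {"tx": 0,"ty": 0,"tz": 0,"yaw": 0,"fingers": 1.0}
  ]
}}

```text
clock: 30.38
tcp_pos: [0.5889, 0.1841, 0.2257]
ee_rot: [-0.04, 0.999, 0.009, -0.003]
contact_force: [0.0, 0.1, -0.0]
grip_width: 0.0855
```

```bash
python3 look.py 33 190 100;  python3 - <<'E'
import cv2
i=cv2.imread('pics/w33.png');cv2.imwrite('pics/w33b.png',cv2.resize(i[40:290,150:430],(800,600),interpolation=cv2.INTER_CUBIC))
E
```

```text
30.38 [0.5889 0.1841 0.2257] [[-0.997, -0.079, -0.007], [-0.079, 0.997, 0.018], [0.005, 0.018, -1.0]] F [ 0.05  0.07 -0.02] w 0.0855 q [ 0.22  0.49  1.48  0.02  1.18 -1.44]
```

View pics/w33b.png

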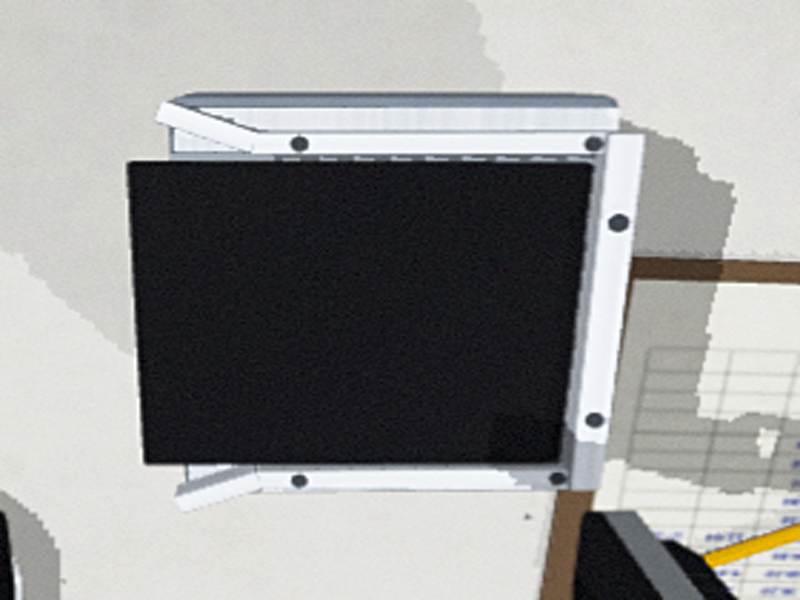

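View pics/l33.png

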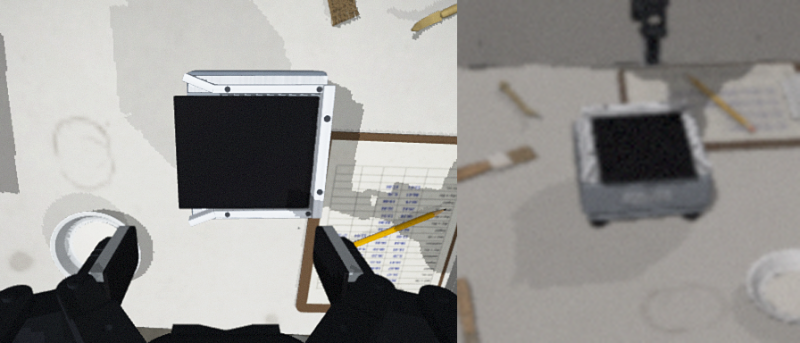

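```bash
python3 - <<'E'
from h import *
f=grab('wrist')
def p(u,v,z): return np.round(atz(f,150+u*.35,40+v*250/600,z),4)
A=p(130,163,.0832);B=p(145,463,.0832);C=p(593,165,.0832);D=p(560,463,.0832)
print(A,B,C,D,np.linalg.norm(A-C),np.linalg.norm(A-B)); m=(A+B+C+D)/4; print(m, np.arctan2(*(C-A)[:2][::-1]),np.arctan2(*(D-B)[:2][::-1]))
print('stop',p(605,160,.091),p(572,463,.091))
E
```

```text
[0.5358 0.1367 0.0832] [0.6423 0.1443 0.0832] [0.5266 0.2632 0.0832] [0.6334 0.2714 0.0832] 0.12683410424645258 0.10677082934959335
[0.584525 0.2039   0.0832  ] 1.643395780525392 1.6407058167597495
stop [0.5243 0.2636 0.091 ] [0.6296 0.2723 0.091 ]
```

Request:
{"method": "step_arm", "body": {
  "commands": [
    {"tx": 0,"ty": -8,"tz": 0,"yaw": -0.175,"fingers": 1.0},
    {"tx": 0.5,"ty": -8,"tz": 0,"yaw": -0.175,"fingers": 1.0},
    {"tx": 0.5,"ty": -8,"tz": 0,"yaw": -0.175,"fingers": 1.0},
    {"tx": 0.5,"ty": -8,"tz": 0,"yaw": -0.175,"fingers": 1.0},
    {"tx": 0.5,"ty": -8,"tz": 0,"yaw": -0.175,"fingers": 1.0},
    {"tx": 0.5,"ty": -8,"tz": 0,"yaw": -0.175,"fingers": 1.0},
    {"tx": 0.5,"ty": -8,"tz": 0,"yaw": -0.175,"fingers": 1.0},
    {"tx": 0.5,"ty": -8,"tz": 0,"yaw": -0.175,"fingers": 1.0},
    {"tx": 0,"ty": -8,"tz": 0,"yaw": -0.165,"fingers": 1.0},
    {"tx": 0,"ty": 0,"tz": 0,"yaw": 0,"fingers": 1.0}
  ]
}}

```text
clock: 31.78
tcp_pos: [0.5846, 0.109, 0.2045]
ee_rot: [0.694, 0.719, 0.007, -0.01]
contact_force: [-0.5, -0.9, 0.6]
grip_width: 0.0855
```

```bash
python3 b.py; python3 look.py 34 190 100;  python3 - <<'E'
import cv2
i=cv2.imread('pics/w34.png');cv2.imwrite('pics/w34b.png',cv2.resize(i,(800,600),interpolation=cv2.INTER_CUBIC))
E
```

```text
psi 0.03544064499684677 bottom [0.5841 0.1112 0.1122] lat -0.009889136656510145 rot [ 0.025 -0.004 -1.   ]
31.77 [0.5846 0.109  0.2045] [[-0.035, 0.999, -0.005], [0.999, 0.035, 0.024], [0.025, -0.004, -1.0]] F [-0.5  -0.89  0.62] w 0.0855 q [0.1  0.47 1.57 0.03 1.11 0.05]
```

View pics/w34b.png

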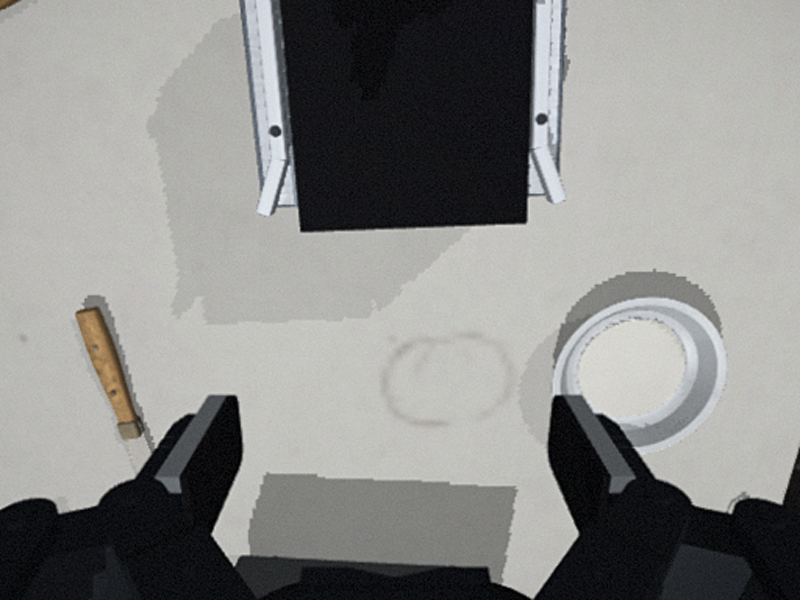

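Request:
{"method": "step_arm", "body": {
  "commands": [
    {"tx": 9,"ty": -2,"tz": -30,"yaw": 0.045,"fingers": 1.0},
    {"tx": 0,"ty": 0,"tz": -45,"yaw": 0,"fingers": 1.0},
    {"tx": 0,"ty": 0,"tz": -35,"yaw": 0,"fingers": 1.0},
    {"tx": 0,"ty": 0,"tz": -14,"yaw": 0,"fingers": 1.0},
    {"tx": 0,"ty": 0,"tz": -4,"yaw": 0,"fingers": 1.0},
    {"tx": 0,"ty": 0,"tz": 0,"yaw": 0,"fingers": 1.0}
  ]
}}

```text
clock: 32.62
tcp_pos: [0.5946, 0.1094, 0.0742]
ee_rot: [0.67, 0.742, 0.008, -0.009]
contact_force: [0.6, -0.3, 0.4]
grip_width: 0.0853
```

```bash
python3 b.py; python3 look.py 35 190 100
```

```text
psi 0.10206211731011068 bottom [ 0.5943  0.1117 -0.0181] lat 0.00033971649765918155 rot [ 0.025 -0.    -1.   ]
32.62 [0.5946 0.1094 0.0742] [[-0.102, 0.995, -0.003], [0.994, 0.102, 0.025], [0.025, -0.0, -1.0]] F [ 0.65 -0.3   0.42] w 0.0853 q [ 0.09  0.65  1.62  0.03  0.87 -0.03]
```

View pics/l35.png

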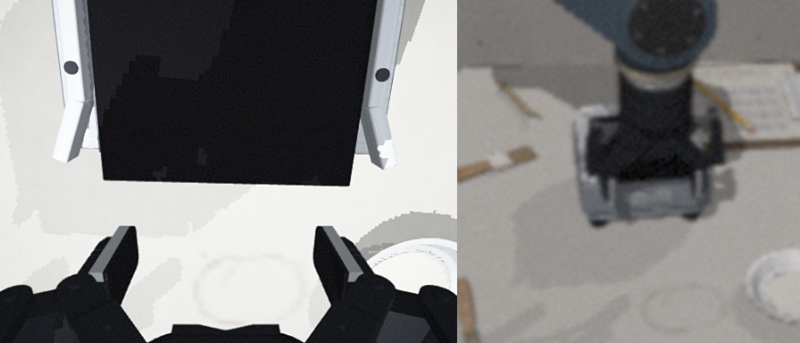

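Request:
{"method": "step_arm", "body": {
  "commands": [
    {"tx": -0.5,"ty": 6,"tz": 0,"yaw": -0.022,"fingers": 1.0},
    {"tx": -0.5,"ty": 6,"tz": 0,"yaw": 0,"fingers": 1.0},
    {"tx": -0.3,"ty": 4,"tz": 0,"yaw": 0,"fingers": 1.0},
    {"tx": -0.2,"ty": 2,"tz": 0,"yaw": 0,"fingers": 1.0},
    {"tx": 0,"ty": 2,"tz": 0,"yaw": 0,"fingers": 1.0}
  ]
}}

```text
clock: 33.35
tcp_pos: [0.5941, 0.1311, 0.0766]
ee_rot: [0.679, 0.734, 0.01, -0.008]
contact_force: [-0.3, -0.4, 0.0]
grip_width: 0.0854
```

Request:
{"method": "step_arm", "body": {
  "commands": [
    {"tx": 0,"ty": 2,"tz": 0,"yaw": 0,"fingers": 1.0}
  ]
}}

```text
clock: 33.48
tcp_pos: [0.5942, 0.1329, 0.0766]
ee_rot: [0.679, 0.734, 0.01, -0.008]
contact_force: [1.7, -7.5, 1.0]
grip_width: 0.0853
```

Request:
{"method": "step_arm", "body": {
  "commands": [
    {"tx": 0,"ty": 2,"tz": 0,"yaw": 0,"fingers": 1.0}
  ]
}}

```text
clock: 33.6
tcp_pos: [0.5945, 0.1334, 0.0767]
ee_rot: [0.678, 0.735, 0.009, -0.007]
contact_force: [1.1, -18.0, 2.6]
grip_width: 0.0853
```

```bash
python3 b.py; python3 look.py 36 190 100
```

```text
psi 0.0796738337576011 bottom [ 0.5946  0.1354 -0.0156] lat 0.0025198140001101432 rot [ 0.022  0.004 -1.   ]
33.6 [0.5945 0.1334 0.0767] [[-0.08, 0.997, 0.002], [0.997, 0.08, 0.022], [0.022, 0.004, -1.0]] F [  1.12 -17.97   2.56] w 0.0853 q [0.14 0.65 1.61 0.03 0.87 0.04]
```

View pics/l36.png

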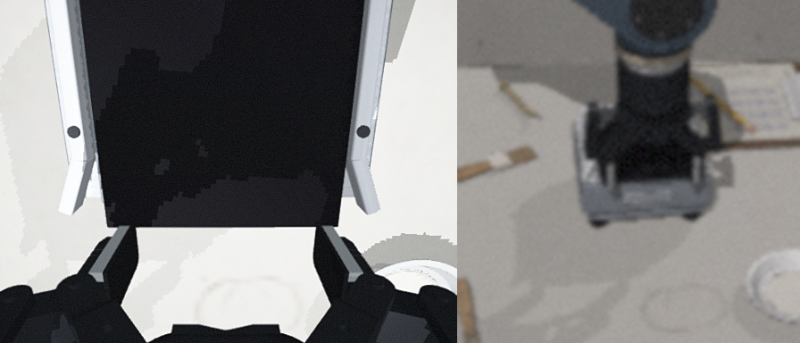

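Request:
{"method": "step_arm", "body": {
  "commands": [
    {"tx": 0,"ty": -2,"tz": 0,"yaw": 0,"fingers": 1.0},
    {"tx": 1,"ty": -12,"tz": 0,"yaw": 0,"fingers": 1.0},
    {"tx": 0,"ty": -5,"tz": 50,"yaw": 0,"fingers": 1.0},
    {"tx": 0,"ty": 20,"tz": 60,"yaw": 0,"fingers": 1.0},
    {"tx": -3,"ty": 40,"tz": 40,"yaw": 0,"fingers": 1.0},
    {"tx": -3,"ty": 40,"tz": 0,"yaw": 0,"fingers": 1.0},
    {"tx": 0,"ty": 0,"tz": 0,"yaw": 0,"fingers": 1.0}
  ]
}}

```text
clock: 34.58
tcp_pos: [0.5887, 0.2128, 0.2312]
ee_rot: [0.68, 0.734, 0.009, -0.008]
contact_force: [-0.4, -0.3, -0.4]
grip_width: 0.0854
```

```bash
python3 b.py; python3 look.py 37 190 100; python3 - <<'E'
from h import *
i=cv2.imread('pics/w37.png');cv2.imwrite('pics/w37b.png',cv2.resize(i[0:260,100:420],(800,600),interpolation=cv2.INTER_CUBIC))
f=grab('top','top37')
i=cv2.imread('pics/top37.png');cv2.imwrite('pics/c37.png',cv2.resize(i,(800,600),interpolation=cv2.INTER_CUBIC))
E
```

```text
psi 0.07635461911271345 bottom [0.5888 0.215  0.139 ] lat 0.0029946893495745863 rot [ 0.024  0.003 -1.   ]
34.58 [0.5887 0.2128 0.2312] [[-0.076, 0.997, 0.001], [0.997, 0.076, 0.024], [0.024, 0.003, -1.0]] F [-0.43 -0.35 -0.43] w 0.0854 q [0.26 0.49 1.46 0.02 1.18 0.18]
```

View pics/w37b.png

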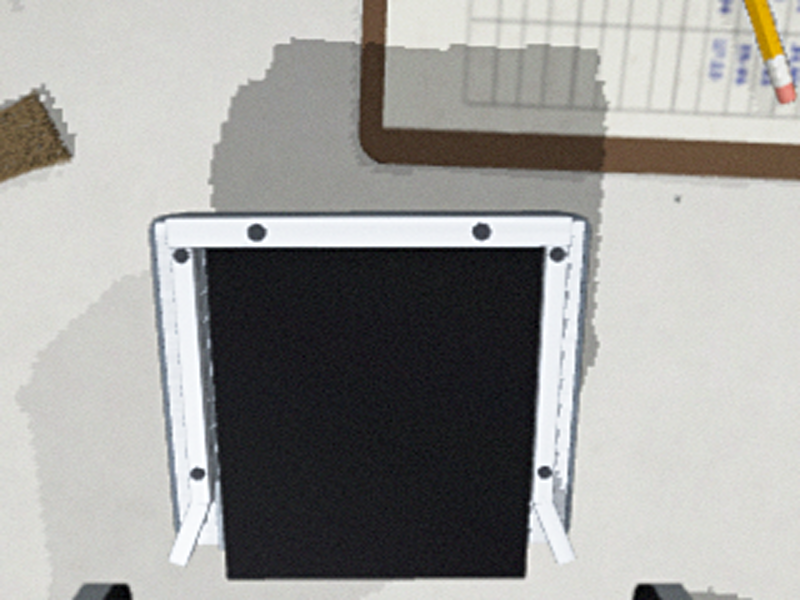

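View pics/l37.png

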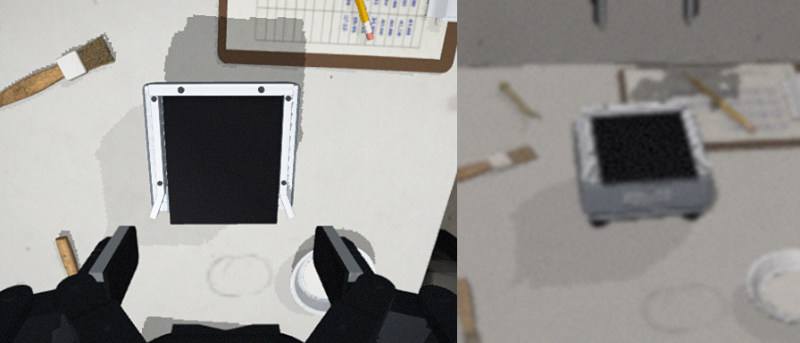

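View pics/c37.png

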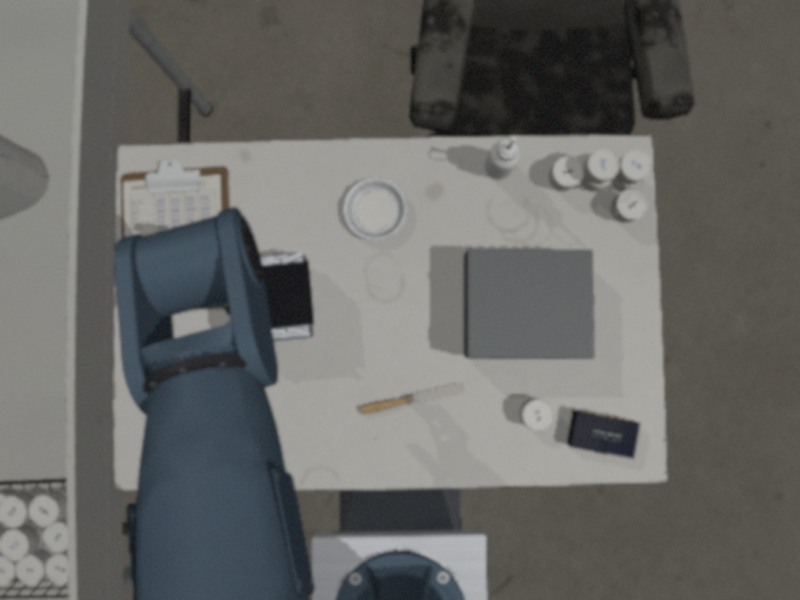

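```bash
python3 - <<'E'
from h import *
f=grab('wrist')
def p(u,v,z): return np.round(atz(f,100+u*.4,v*260/600,z),4)
A=p(228,578,.0832);B=p(525,577,.0832);print('outer',A,B,(A+B)/2,np.arctan2(*(B-A)[:2][::-1]))
print('stop',p(210,247,.091),p(545,247,.091)); print('mouth rails',p(222,546,.0782),p(535,541,.0782)); print('bends',p(213,500,.087),p(538,498,.087))
manip.close_job(); st()
E
```

```text
outer [0.5393 0.1346 0.0832] [0.6477 0.1429 0.0832] [0.5935  0.13875 0.0832 ] 0.07641915759834017
stop [0.5323 0.2634 0.091 ] [0.637 0.271 0.091]
mouth rails [0.536  0.1459 0.0782] [0.6505 0.1565 0.0782]
bends [0.534  0.1692 0.087 ] [0.6473 0.1783 0.087 ]
the job is handed in; nothing more can be done
the job is handed in; nothing more can be done
```

The plate is on the roller, paper side down, between the guides and against the end stop, and I have handed the job in. `close_job` gave no verdict, so this rests on my own checks.

**What I did**
- I pushed the plate out with two fingers until about 24 mm overhung the slab edge. I then pressed the lip down with one finger and slid the plate down until it stood upright against the slab.
- I gripped it by its top edge, turned it half round, and fed its lower edge between the roller's guides from the open end.
- I stood it on the rails, opened the jaws, and let it lean on a finger while I moved that finger back to lay it down.
- I then pushed it home squarely with two fingers.

**Last checks**
- **Seat:** the push stopped dead at about 18 N, taken as contact with the end stop.
- **Position:** in the last pictures the black side is up. The outer edge stands 10–13 mm past the open end, where 10 mm is nominal and the cameras are good to about 2 mm.
- **Squareness:** the plate is square to the roller within about 0.01 rad.
- **Surroundings:** the gripper is clear of everything. The spatula, dish and tin look where they were in the top view, and the brush does in the side view.

**What did not go to plan**
- Near the end of laying it down, the plate slipped off the supporting finger and dropped the last few centimetres onto the rails. I did not measure its speed. My estimate is that it could have been close to the 0.5 m/s limit, so that condition is unconfirmed.
- The last few millimetres of lowering it upright onto the rails peaked at about 13 N.

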